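# Weigh part-used paint tubes into stock and hang them up

## Robot

A 6-joint arm with a two-finger parallel gripper is mounted at the origin on a cart in front of the work surface, level with it; the furniture and walls round the work are solid. World frame = base frame: x ahead of the robot, y to its left, z up, the work surface at z = 0. Lengths are in m, angles in rad, forces in N, time in s.
With the tool pointing down it reaches from about 0.25 to 0.775 m from the base axis. Payload 4 kg.
Tool frame: the origin (TCP) lies on the centre line of the jaws, within the pads' length; the fingertips stand 17 mm ahead of it and the grasp point (between the pads) lies 2 mm behind it; z points along the fingers, y is the line along which they close (so a half turn about z gives the same grasp; the last joint's range is limited). The gripper opens to 94 mm and grips with 3 to 60 N. Pads are 16 mm wide; open, the fingers measure 119 mm over their backs; the gripper's body (75 mm by 177 mm) begins 78 mm behind the grasp point.
Start: joints at [-1.445, 0.087, 1.371, -0, 1.684, -0.103], TCP at [0.125, -0.536, 0.223] pointing down, gripper open.
Joint ranges: [-3.1, 3.1], [-0.76, 2.03], [0.27, 2.55], [-1.08, 4.22], [0.17, 2.65], [-2.57, 2.57]. Speed limits (rad/s): [2.79, 2.79, 3.14, 3.14, 3.14, 3.14].

## Interface

Orientations are given as [roll, pitch, yaw] about the fixed x, y, z axes, in that order (R = Rz(yaw) Ry(pitch) Rx(roll)).
In Python, from bench import robot gives the robot as it stands.
- The arm moves only by the tool servo_tool, never from a script. Its argument "plan" is a list of rows, each a list of 7 numbers: the shift along the tool's x, y, z normalised to -1 to 1, where 1 is 0.1 m, then the turn, a rotation vector about the tool's x, y, z normalised to -1 to 1, where 1 is pi/2 rad, then the finger opening in mm, from 0 to 94. In form: [[x, y, z, ax, ay, az, gripper], ...]. A call has 1 to 12 rows; each row is the pose to reach, as a shift and turn from the pose commanded when the call began, along the tool's axes at that moment; what a row does not reach only later rows make up. A row lasts 1/12 s, in which the tool goes at most 41.7 mm and 7.16 degrees, less where a joint would pass 70% of its speed; a pose out of reach is approached as far as the arm can. A call with a number of a shift or a turn outside -1 to 1 is refused whole. A call with a gripper value outside its range is refused whole. The fingers move at their own pace and stop on an object; the grip force is fixed at half the most. Time passes only in rows, so rows that repeat a pose let the fingers close. It gives the time, the measured TCP pose, the force, the opening and the grip force at its end, in the units of the state.
- robot.get_obs(): the state, without advancing time (a new reading comes with each control period).
- robot.snapshot(name): name is "scene" or "side" or "wrist"; returns the picture (420x560x3 uint8, red, green, blue); there is no depth.
- robot.camera_params(name): a dict with "camera_matrix" (3x3 intrinsics, pixels), "rvec" (rotation vector, rad) and "tvec" (3), from world to camera coordinates, as OpenCV has them; the wrist camera has in their place "tool_from_camera" (4x4, takes a point from camera to tool coordinates, whose origin is the TCP and whose axes are the flange's). Camera axes: x right, y down, z forward; pixel columns grow to the right and rows downward; lengths in m; the calibration is good to about 2 mm. The wrist camera is an equidistant fisheye: a pixel r from the principal point sees the ray r / f radians off the axis. A picture is of the moment at which its call begins: read the wrist's pose just before it. camera_params takes no time and is no camera call.
- robot.close_job(): hands the job in; it is judged then, once.
Trained networks look in the newest picture that a camera, given by its name, has taken for a name from the list of things; names that differ only in an ending like _2 or _b are one class to them, and where a whole thing is asked for, a point or a joint stands for the part that bears it (a point fixed in the world has none). Each returns a list of dicts, best first, with "conf" (0 to 1); they miss things now and then, are a little off and sometimes report something else, mostly with a low value. They report only what shows in the picture. A call takes as long as a camera call.
- robot.find_in(thing, camera): "extent" ([centre column, centre row, width, height] in pixels, round what is visible of it).
The state is a dict: "time": time; "joint_positions": joint angles; "qvel": joint speeds; "joint_torque": joint torques, N m; "tool_pos": TCP position; "ee_rot": TCP orientation; "wrist_force": force on the tool from outside, world axes, zero at the start; "wrist_torque": the same for the moment, N m; "width": finger opening in m; "finger_force": force on a finger pad.
Only numpy, scipy, OpenCV 4.12 (cv2) and the standard library are available. Lean on these libraries where they do the work, as an engineer would, in place of code of your own. Each camera call takes 0.05 s, during which the arm holds its last target. There are 200 camera calls.

## Task

Take stock of the paint tubes with coloured hanger clips: zero the scale by pressing its flat blue pad with the pan empty, then lay each tube that is there, alone, on the middle of the pan and press the pad again to log it, the red-clipped tube first, then the blue, then the yellow (two or three are there). Hang each one after its weighing by the eye of its clip on a peg of its own on the sloping rack, hanging straight down the board with the cap at the bottom, and when all hang and the pan is empty press the pad once more to close the list. Press the pad with the fingertips only, holding at least 4 N for a moment without ramming it (never over 25 N), and leave the two little round tins and the cork block alone.

Things in the scene. Friction and masses are not known exactly. Their poses are not given: they have to be found in the camera images.
- pad_top (a point): centre of the top face of the flat blue pad (membrane key) of the bench scale, 34 mm (x) x 40 mm (y), facing up, 31 mm above the table, at the scale's left end; it yields about 1 mm at 4 N (stiff spring; 2.5 mm at most), registers at 4 N kept for 0.2 s and must not get more than 25 N. Axes as the scale's: x away from the robot, y along the scale to the left, z up
- scale_pad: the pad itself (origin 1 mm below its top face)
- scale_pan: the scale's steel pan, 94 mm (x) x 106 mm (y), origin at the centre of its underside, 30 mm above the table
- pan_centre (a point): centre of the pan's flat top, 36 mm above the table; x away from the robot, y along the scale (white, 165 mm long, 100 mm deep, fixed to the table) to the left. The pad lies 83 mm to the left (+y) and 20 mm nearer (-x), 5 mm lower
- rack_board: the rack's board, 165 mm (up the slope) x 190 mm wide, fixed; slopes up away from the robot at 22 degrees from the level; origin mid-way along the lower edge of its face, 34 mm above the table. Axes: x up the slope, y to the left, z square out of the board, up and towards the robot. The pegs stand 145 mm up the slope, 65 mm apart
- peg_0 (a point): foot of the rack's left peg (as the robot sees it), on the board's face; axes as the board's: x up the slope, y to the left, z along the peg, out of the board. Peg 8 mm thick, stands 28 mm out
- peg_1 (a point): foot of the rack's middle peg (as the robot sees it), on the board's face; axes as the board's: x up the slope, y to the left, z along the peg, out of the board. Peg 8 mm thick, stands 28 mm out
- peg_2 (a point): foot of the rack's right peg (as the robot sees it), on the board's face; axes as the board's: x up the slope, y to the left, z along the peg, out of the board. Peg 8 mm thick, stands 28 mm out
- red_mid (a point): middle of the paint tube with the red clip, 10 mm above its underside; grip it here across its 30 mm width (x). Metal tube 62 mm long (y) x 20 mm high with a red band, lying flat, about 0.06 kg; axes: x across, y from the black cap (ends 50 mm away at -y) to the folded tail with the clip (+y), z up. It may be absent
- red_eye (a point): centre of the round eye (22 mm hole) in the flat 36 x 36 x 5 mm plate of the red clip, 76 mm from the tube's middle towards +y, 2.5 mm above the tube's underside; axes as the tube's
- tube_red: the red-clipped tube with its clip; origin on its underside, 10 mm below its middle, same axes
- blue_mid (a point): middle of the paint tube with the blue clip, 10 mm above its underside; grip it here across its 30 mm width (x). Metal tube 62 mm long (y) x 20 mm high with a blue band, lying flat, about 0.06 kg; axes: x across, y from the black cap (ends 50 mm away at -y) to the folded tail with the clip (+y), z up. It may be absent
- blue_eye (a point): centre of the round eye (22 mm hole) in the flat 36 x 36 x 5 mm plate of the blue clip, 76 mm from the tube's middle towards +y, 2.5 mm above the tube's underside; axes as the tube's
- tube_blue: the blue-clipped tube with its clip; origin on its underside, 10 mm below its middle, same axes
- yellow_mid (a point): middle of the paint tube with the yellow clip, 10 mm above its underside; grip it here across its 30 mm width (x). Metal tube 62 mm long (y) x 20 mm high with a yellow band, lying flat, about 0.06 kg; axes: x across, y from the black cap (ends 50 mm away at -y) to the folded tail with the clip (+y), z up. It may be absent
- yellow_eye (a point): centre of the round eye (22 mm hole) in the flat 36 x 36 x 5 mm plate of the yellow clip, 76 mm from the tube's middle towards +y, 2.5 mm above the tube's underside; axes as the tube's
- tube_yellow: the yellow-clipped tube with its clip; origin on its underside, 10 mm below its middle, same axes
- bystander_pot: round open tin, 60 mm across, 33 mm high, not to be moved; origin at its underside
- bystander_tin: small round open tin, 50 mm across, 21 mm high, not to be moved; origin at its underside
- bystander_block: cork block 40 x 70 x 24 mm, not to be moved; origin at its underside

How it is judged:
On the way, in this order (a step that is already met when the one before it is completed fails the run):
1. the pad is pressed with at least 4 N for 0.2 s with the fingers while no tube lies on the pan (zero) (contact force between the fingers and scale_pad above 4 N and contact force between each of tube_red, tube_blue, tube_yellow and scale_pan below 0.05 N), for 0.2 s.
2. the pad is pressed with at least 4 N for 0.2 s while the red-clipped tube alone lies on the pan, its middle within 35 mm of the pan's centre (if that tube is absent, the pad need only be let go) (((contact force between the fingers and scale_pad above 4 N and contact force between tube_red and scale_pan above 0.25 N and horizontal distance between red_mid and pan_centre below 0.035 m and contact force between each of tube_blue, tube_yellow and scale_pan below 0.05 N) or (contact force between the fingers and scale_pad below 1 N and height (world z) of red_mid below -5 m)) and (contact force between the fingers and scale_pad below 1 N or height (world z) of red_mid above -5 m)), for 0.2 s.
3. the pad is pressed with at least 4 N for 0.2 s while the blue-clipped tube alone lies on the pan, its middle within 35 mm of the pan's centre (if that tube is absent, the pad need only be let go) (((contact force between the fingers and scale_pad above 4 N and contact force between tube_blue and scale_pan above 0.25 N and horizontal distance between blue_mid and pan_centre below 0.035 m and contact force between each of tube_red, tube_yellow and scale_pan below 0.05 N) or (contact force between the fingers and scale_pad below 1 N and height (world z) of blue_mid below -5 m)) and (contact force between the fingers and scale_pad below 1 N or height (world z) of blue_mid above -5 m)), for 0.2 s.
4. the pad is pressed with at least 4 N for 0.2 s while the yellow-clipped tube alone lies on the pan, its middle within 35 mm of the pan's centre (if that tube is absent, the pad need only be let go) (((contact force between the fingers and scale_pad above 4 N and contact force between tube_yellow and scale_pan above 0.25 N and horizontal distance between yellow_mid and pan_centre below 0.035 m and contact force between each of tube_red, tube_blue and scale_pan below 0.05 N) or (contact force between the fingers and scale_pad below 1 N and height (world z) of yellow_mid below -5 m)) and (contact force between the fingers and scale_pad below 1 N or height (world z) of yellow_mid above -5 m)), for 0.2 s.
5. every tube hangs on a peg, and the pad is pressed once more with at least 4 N for 0.2 s (close the list) (all of step 1 and ((distance between red_eye and peg_0 below 0.014 m and x of red_mid in the frame of peg_0 below -0.06 m and z of red_mid in the frame of peg_0 below 0.025 m) or (distance between red_eye and peg_1 below 0.014 m and x of red_mid in the frame of peg_1 below -0.06 m and z of red_mid in the frame of peg_1 below 0.025 m) or (distance between red_eye and peg_2 below 0.014 m and x of red_mid in the frame of peg_2 below -0.06 m and z of red_mid in the frame of peg_2 below 0.025 m)) and ((distance between blue_eye and peg_0 below 0.014 m and x of blue_mid in the frame of peg_0 below -0.06 m and z of blue_mid in the frame of peg_0 below 0.025 m) or (distance between blue_eye and peg_1 below 0.014 m and x of blue_mid in the frame of peg_1 below -0.06 m and z of blue_mid in the frame of peg_1 below 0.025 m) or (distance between blue_eye and peg_2 below 0.014 m and x of blue_mid in the frame of peg_2 below -0.06 m and z of blue_mid in the frame of peg_2 below 0.025 m)) and ((distance between yellow_eye and peg_0 below 0.014 m and x of yellow_mid in the frame of peg_0 below -0.06 m and z of yellow_mid in the frame of peg_0 below 0.025 m) or (distance between yellow_eye and peg_1 below 0.014 m and x of yellow_mid in the frame of peg_1 below -0.06 m and z of yellow_mid in the frame of peg_1 below 0.025 m) or (distance between yellow_eye and peg_2 below 0.014 m and x of yellow_mid in the frame of peg_2 below -0.06 m and z of yellow_mid in the frame of peg_2 below 0.025 m))), for 0.2 s.
At the end, for the whole second after the job is handed in: every tube that is there hangs at rest on a peg of its own: its eye's centre within 14 mm of the peg's foot (on the board, at the peg's axis), its middle at least 60 mm down the slope from the peg and less than 25 mm above the board (((distance between red_eye and peg_0 below 0.014 m and x of red_mid in the frame of peg_0 below -0.06 m and z of red_mid in the frame of peg_0 below 0.025 m) or (distance between red_eye and peg_1 below 0.014 m and x of red_mid in the frame of peg_1 below -0.06 m and z of red_mid in the frame of peg_1 below 0.025 m) or (distance between red_eye and peg_2 below 0.014 m and x of red_mid in the frame of peg_2 below -0.06 m and z of red_mid in the frame of peg_2 below 0.025 m)) and ((distance between blue_eye and peg_0 below 0.014 m and x of blue_mid in the frame of peg_0 below -0.06 m and z of blue_mid in the frame of peg_0 below 0.025 m) or (distance between blue_eye and peg_1 below 0.014 m and x of blue_mid in the frame of peg_1 below -0.06 m and z of blue_mid in the frame of peg_1 below 0.025 m) or (distance between blue_eye and peg_2 below 0.014 m and x of blue_mid in the frame of peg_2 below -0.06 m and z of blue_mid in the frame of peg_2 below 0.025 m)) and ((distance between yellow_eye and peg_0 below 0.014 m and x of yellow_mid in the frame of peg_0 below -0.06 m and z of yellow_mid in the frame of peg_0 below 0.025 m) or (distance between yellow_eye and peg_1 below 0.014 m and x of yellow_mid in the frame of peg_1 below -0.06 m and z of yellow_mid in the frame of peg_1 below 0.025 m) or (distance between yellow_eye and peg_2 below 0.014 m and x of yellow_mid in the frame of peg_2 below -0.06 m and z of yellow_mid in the frame of peg_2 below 0.025 m)) and linear speed of each of tube_red, tube_blue, tube_yellow below 0.02 m/s); the robot touches nothing.
It fails at once if the pad is pushed with more than 25 N (contact force between anything else and scale_pad above 25 N).
It fails at once if the larger round tin is shifted by more than 40 mm (distance of bystander_pot from where it was at the start of the episode above 0.04 m).
It fails at once if the smaller round tin is shifted by more than 40 mm (distance of bystander_tin from where it was at the start of the episode above 0.04 m).
It fails at once if the cork block is shifted by more than 40 mm (distance of bystander_block from where it was at the start of the episode above 0.04 m).
Of tube_red, tube_blue, tube_yellow only 2 to 3 are there at a start; the rules pass over those that are not, and their reading is None.
At some moment in a run one of tube_red, tube_blue, tube_yellow may be knocked a few centimetres aside while the robot is not near it.
Once in a run the grip may slacken for a moment while it holds something.
It also fails if it takes over 210 s, if anything falls off the work surface, if the arm or the gripper's body presses on something with over 40 N, if the wrist force passes 120 N, or if a joint passes its speed limit or range.

## Working session

There is one attempt and no reset: what is moved stays moved. The work goes in short steps, Python scripts to look and compute and a tool call to move; the robot and the scene stay as the last step left them, time stands still between calls to the robot, and variables do not carry over. Pictures are saved under pics/ and viewed, at most 14 in all, crops included, and the job is handed in when it is done.

Besides the shell and the picture viewer there is one more tool, called after "Request:" in YAML: its name, and indented under it one key for each argument. servo_tool: Moves the arm, as the interface text tells. Scaled input: -1 to 1 covers 0.1 m each way for a shift and pi/2 rad each way for a turn. Its arguments: {"type":"object","properties":{"plan":{"type":"array","items":{"type":"array","items":{"type":"number"}}}},"required":["plan"]}

```bash
ls; mkdir -p pics; python3 - <<'E'
from bench import robot
import cv2
print(robot.get_obs())
for n in ("scene","side"):
    im=robot.snapshot(n); cv2.imwrite(f"pics/{n}0.png",im[:,:,::-1]); print(n,robot.camera_params(n))
    for t in ["tube_red","tube_blue","tube_yellow","red_eye","scale_pan","scale_pad","rack_board","bystander_pot","bystander_tin","bystander_block"]:
        r=robot.find_in(t,n); print(t,[(d['conf'],d['extent']) for d in r[:2]])
print(robot.camera_params("wrist"))
E
```

```text
pics
{'time': 0.0, 'joint_positions': array([-1.44509161e+00,  8.79743298e-02,  1.37225145e+00, -6.24898766e-06,
        1.68360199e+00, -1.03085720e-01]), 'qvel': array([ 8.09570329e-04,  8.69194796e-04, -4.40421455e-05,  4.76252579e-04,
        4.42294959e-04,  2.09268038e-04]), 'joint_torque': array([-2.71804733e-03, -3.40186536e+01, -3.02429867e+01,  7.18024350e-02,
        3.31512862e-02, -1.64763742e-04]), 'tool_pos': array([ 0.12467615, -0.53515495,  0.221295  ]), 'ee_rot': array([-3.13936876e+00, -2.23822561e-04,  2.28789487e-01]), 'wrist_force': array([-0.11423909, -0.16890133, -0.11989991]), 'wrist_torque': array([-0.02568719, -0.05225305,  0.007927  ]), 'finger_force': 0.0, 'width': 0.09380615557005346}
scene {'camera_matrix': array([[412.47939389,   0.        , 283.43564284],
       [  0.        , 412.47939389, 212.83536791],
       [  0.        ,   0.        ,   1.        ]]), 'rvec': array([ 2.02818719, -1.15940207,  0.5506193 ]), 'tvec': array([0.09327162, 0.45531927, 0.45767364])}
tube_red [(0.92, [248.1, 213.7, 61.2, 12.0])]
tube_blue [(0.46, [257.6, 265.0, 66.8, 27.
[... 1186 characters left out ...]
31.2, 189.1, 77.8, 63.7])]
bystander_tin [(0.84, [379.6, 222.2, 21.7, 18.5]), (0.38, [204.0, 243.6, 23.8, 25.1])]
bystander_block [(0.7, [390.6, 247.3, 26.9, 33.3])]
{'camera_matrix': array([[325.1922621 ,   0.        , 280.78047461],
       [  0.        , 325.1922621 , 211.76930444],
       [  0.        ,   0.        ,   1.        ]]), 'tool_from_camera': array([[ 7.28690896e-04, -9.62956890e-01, -2.69654403e-01,
         7.81230989e-02],
       [ 9.99999695e-01,  6.26243013e-04,  4.65950671e-04,
        -6.30683652e-05],
       [-2.79821223e-04, -2.69654660e-01,  9.62957053e-01,
        -1.62325559e-01],
       [ 0.00000000e+00,  0.00000000e+00,  0.00000000e+00,
         1.00000000e+00]])}
```

```bash
python3 - <<'E'
import cv2
a=cv2.imread("pics/scene0.png")[150:370,190:450]; cv2.imwrite("pics/s0c.png",cv2.resize(a,None,fx=2.7,fy=2.7,interpolation=2))
a=cv2.imread("pics/side0.png")[140:340,170:430]; cv2.imwrite("pics/d0c.png",cv2.resize(a,None,fx=3,fy=3,interpolation=2))
E
```

```text
(no output)
```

View pics/s0c.png

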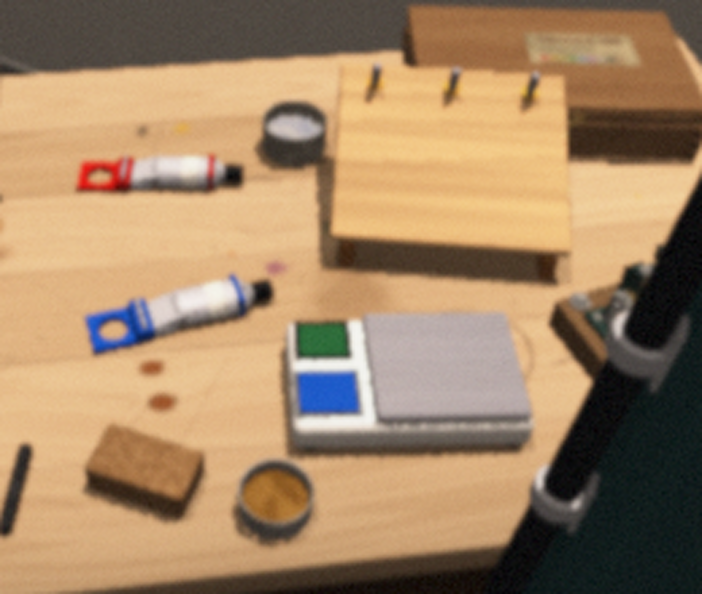

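View pics/d0c.png

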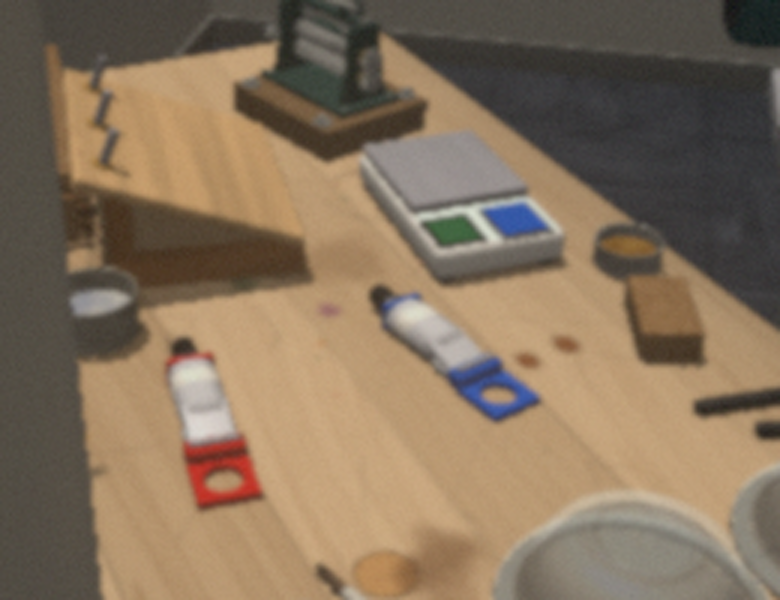

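The scene view (crop pixels) has the red tube at (160,175), blue at (180,310), pad at (328,394) and pegs at about (375/453/531,100). There is no yellow tube in either view.

```bash
cat > h.py <<'E'
import numpy as np, cv2
from scipy.spatial.transform import Rotation as R
from bench import robot
def ray(cam,u,v,pose=None):
    p=robot.camera_params(cam)
    K=p["camera_matrix"]
    if cam=="wrist":
        x=(u-K[0,2])/K[0,0]; y=(v-K[1,2])/K[1,1]; r=np.hypot(x,y)+1e-12
        d=np.array([x/r*np.sin(r),y/r*np.sin(r),np.cos(r)])
        T=p["tool_from_camera"]; pos,rpy=pose; W=R.from_euler('xyz',rpy).as_matrix()
        return W@T[:3,3]+pos, W@T[:3,:3]@d
    M=cv2.Rodrigues(p["rvec"])[0]; d=M.T@np.array([(u-K[0,2])/K[0,0],(v-K[1,2])/K[1,1],1])
    return -M.T@p["tvec"], d/np.linalg.norm(d)
def onz(cam,u,v,z,pose=None):
    o,d=ray(cam,u,v,pose); return o+d*(z-o[2])/d[2]
def tri(rays):
    A=0;b=0
    for o,d in rays:
        P=np.eye(3)-np.outer(d,d); A=A+P; b=b+P@o
    x=np.linalg.solve(A,b); return x,[np.linalg.norm(np.cross(x-o,d)) for o,d in rays]
def pose():
    o=robot.get_obs(); return o["tool_pos"],o["ee_rot"]
def proj(P,ps):
    "world point -> wrist pixel"
    p=robot.camera_params("wrist");K=p["camera_matrix"];T=p["tool_from_camera"]
    W=R.from_euler('xyz',ps[1]).as_matrix()
    q=T[:3,:3].T@(W.T@(np.asarray(P)-ps[0])-T[:3,3]); th=np.arctan2(np.hypot(q[0],q[1]),q[2]); n=np.hypot(q[0],q[1])+1e-12
    return K[0,2]+K[0,0]*th*q[0]/n, K[1,2]+K[1,1]*th*q[1]/n
E
python3 - <<'E'
from h import *
s=lambda x,y:(190+x/2.7,150+y/2.7); d=lambda x,y:(170+x/3,140+y/3)
np.set_printoptions(precision=4,suppress=True)
for n,a,b,z in [("redeye",(101,176),(223,481),.0025),("redcap",(243,176),(182,345),.01),("blueeye",(115,328),(497,396),.0025),("bluecap",(272,291),(380,297),.01),("pad",(328,394),(517,218),.031),("pan",(445,364),(443,170),.036),("peg0",(375,97),(110,165),.088),("peg1",(453,100),(102,125),.088),("peg2",(531,104),(96,88),.088),("tin",(275,500),(630,250),.015),("pot",(295,130),(100,310),.033)]:
    print(n,onz("scene",*s(*a),z),onz("side",*d(*b),z),*tri([ray("scene",*s(*a)),ray("side",*d(*b))]))
for n,a,z in [("panc",(364,314),.036),("panc",(506,313),.036),("panc",(529,412),.036),("panc",(374,418),.036),("bl",(333,236),.034),("br",(569,250),.034),("tl",(341,67),.034+.165*np.sin(np.radians(22))),("tr",(563,75),.034+.165*np.sin(np.radians(22))),("blk",(145,465),.024)]:
    print(n,onz("scene",*s(*a),z))
E
```

```text
redeye [0.4825 0.5431 0.0025] [0.4829 0.5466 0.0025] [0.4838 0.5444 0.0008] [np.float64(0.00022865598198001027), np.float64(0.0002286559819799193)]
redcap [0.5392 0.4314 0.01  ] [0.5442 0.4354 0.01  ] [0.544  0.4333 0.0073] [np.float64(0.0014961519891984775), np.float64(0.0014961519891985601)]
blueeye [0.3439 0.4289 0.0025] [0.3436 0.4324 0.0025] [0.3443 0.4298 0.001 ] [np.float64(0.000572088154878041), np.float64(0.0005720881548779578)]
bluecap [0.4323 0.342  0.01  ] [0.4331 0.3504 0.01  ] [0.4348 0.3437 0.0061] [np.float64(0.0006187029861043827), np.float64(0.0006187029861044235)]
pad [0.3499 0.2519 0.031 ] [0.3526 0.2573 0.031 ] [0.3525 0.2527 0.0282] [np.float64(0.00047413460153720863), np.float64(0.0004741346015372455)]
pan [0.4115 0.1918 0.036 ] [0.4144 0.2049 0.036 ] [0.4162 0.1931 0.0301] [np.float64(0.00020287927018744443), np.float64(0.00020287927018744007)]
peg0 [0.6047 0.3424 0.088 ] [0.6193 0.3517 0.088 ] [0.6191 0.3466 0.0818] [np.float64(0.004096921820673919), np.float64(0.004096921820674006)]
peg1 [0.6346 0.2847 0.088 ] [0.6481 0.2937 0.088 ] [0.6486 0.2879 0.082 ] [np.float64(0.0036823912267999097), np.float64(0.0036823912267999557)]
peg2 [0.6629 0.2268 0.088 ] [0.677  0.2331 0.088 ] [0.6767 0.2289 0.0827] [np.float64(0.003915483504321959), np.float64(0.003915483504321906)]
tin [0.2679 0.2471 0.015 ] [0.2717 0.2562 0.015 ] [0.2711 0.2485 0.0104] [np.float64(0.00043793171322454834), np.float64(0.0004379317132245609)]
pot [0.5935 0.4102 0.033 ] [0.595  0.4421 0.033 ] [0.6073 0.4183 0.0181] [np.float64(0.002151975497594694), np.float64(0.002151975497594632)]
panc [0.4249 0.2612 0.036 ]
panc [0.4791 0.1719 0.036 ]
panc [0.4018 0.127  0.036 ]
panc [0.3441 0.2146 0.036 ]
bl [0.4888 0.3191 0.034 ]
br [0.5694 0.1532 0.034 ]
tl [0.6188 0.3818 0.0958]
tr [0.7056 0.2149 0.0958]
blk [0.2423 0.3304 0.024 ]
```

Request:
servo_tool:
  plan:
    - [0.3,-0.3,-0.05,0,0,0,0]
    - [0.6,-0.6,-0.1,0,0,0,0]
    - [0.9,-0.9,-0.15,0,0,0,0]

```text
time: 1.35
tool_pos: [0.1905, -0.4292, 0.2367]
ee_rot: [-3.14, -0.0, 0.227]
wrist_force: [1.1, -0.7, 0.4]
width: 0.077
finger_force: 0.0
```

Request:
servo_tool:
  plan:
    - [0.3,-0.3,-0.1,0,0,0,0]
    - [0.6,-0.6,-0.2,0,0,0,0]
    - [0.9,-0.9,-0.3,0,0,0,0]

```text
time: 1.6
tool_pos: [0.255, -0.3252, 0.2662]
ee_rot: [3.141, -0.0, 0.228]
wrist_force: [1.7, -0.0, -0.2]
width: 0.0575
finger_force: 0.0
```

Request:
servo_tool:
  plan:
    - [0.3,-0.3,0,0,0,0,0]
    - [0.6,-0.6,0,0,0,0,0]
    - [0.9,-0.9,0,0,0,0,0]

```text
time: 1.85
tool_pos: [0.3212, -0.2191, 0.2664]
ee_rot: [3.14, -0.001, 0.228]
wrist_force: [-0.1, -0.2, -0.2]
width: 0.0375
finger_force: 0.0
```

Request:
servo_tool:
  plan:
    - [0.3,-0.3,0,0,0,0,0]
    - [0.6,-0.6,0,0,0,0,0]
    - [0.9,-0.9,0,0,0,0,0]

```text
time: 2.1
tool_pos: [0.3873, -0.1127, 0.2663]
ee_rot: [3.14, -0.001, 0.229]
wrist_force: [0.7, -0.7, -0.3]
width: 0.0175
finger_force: 0.0
```

Request:
servo_tool:
  plan:
    - [0.05,-0.35,0,0,0,0,0]
    - [0.1,-0.7,0,0,0,0,0]
    - [0.1,-1,0,0,0,0,0]

```text
time: 2.35
tool_pos: [0.3737, -0.0128, 0.2657]
ee_rot: [-3.141, -0.0, 0.23]
wrist_force: [0.5, 0.8, -0.1]
width: 0.0008
finger_force: 0.0
```

Request:
servo_tool:
  plan:
    - [0.05,-0.35,0,0,0,0,0]
    - [0.1,-0.7,0,0,0,0,0]
    - [0.1,-1,0,0,0,0,0]

```text
time: 2.6
tool_pos: [0.3604, 0.0866, 0.2659]
ee_rot: [-3.141, -0.001, 0.23]
wrist_force: [0.2, 0.5, 0.1]
width: 0.0005
finger_force: 0.0
```

Request:
servo_tool:
  plan:
    - [0.05,-0.35,0,0,0,0,0]
    - [0.1,-0.7,0,0,0,0,0]
    - [0.1,-1,0,0,0,0,0]

```text
time: 2.85
tool_pos: [0.3474, 0.1864, 0.2659]
ee_rot: [-3.141, -0.001, 0.23]
wrist_force: [0.6, -1.0, -0.4]
width: 0.0005
finger_force: 0.0
```

Request:
servo_tool:
  plan:
    - [0,-0.25,0.2,0,0,-0.07,0]
    - [0.1,-0.5,0.5,0,0,-0.14,0]
    - [0.1,-0.57,0.8,0,0,-0.2,0]
    - [0.1,-0.57,0.8,0,0,-0.2,0]
    - [0.1,-0.57,0.8,0,0,-0.2,0]
    - [0.1,-0.57,0.8,0,0,-0.2,0]

```text
time: 3.35
tool_pos: [0.3455, 0.2418, 0.1875]
ee_rot: [3.141, -0.002, 0.54]
wrist_force: [0.5, -0.8, -0.4]
width: 0.0006
finger_force: 0.0
```

```bash
python3 - <<'E'
from h import *
ps=pose(); im=robot.snapshot("wrist"); cv2.imwrite("pics/w1.png",im[:,:,::-1]); print(ps)
for t in ["scale_pad","scale_pan","tube_yellow"]:
    print(t,[(d['conf'],d['extent'],onz("wrist",*d['extent'][:2],.031,ps)) for d in robot.find_in(t,"wrist")[:2]])
hsv=cv2.cvtColor(im,cv2.COLOR_RGB2HSV)
m=cv2.inRange(hsv,(105,120,60),(125,255,255)); n,l,s,c=cv2.connectedComponentsWithStats(m)
for i in range(1,n):
    if s[i,4]>300: print(s[i],c[i],onz("wrist",*c[i],.031,ps))
E
```

```text
(array([0.34545241, 0.24183626, 0.18747536]), array([ 3.14094193e+00, -2.17206292e-03,  5.40373899e-01]))
scale_pad [(0.72, [274.6, 187.4, 37.1, 31.7], array([0.35471061, 0.25454251, 0.031     ]))]
scale_pan [(0.56, [355.6, 166.2, 106.1, 95.2], array([0.41556981, 0.19631696, 0.031     ]))]
tube_yellow []
[119  93  40  42 602] [137.82225914 114.3538206 ] [0.34967981 0.41628329 0.031     ]
[ 254  172   40   33 1256] [273.88694268 188.37420382] [0.35348982 0.25464585 0.031     ]
```

View pics/w1.png

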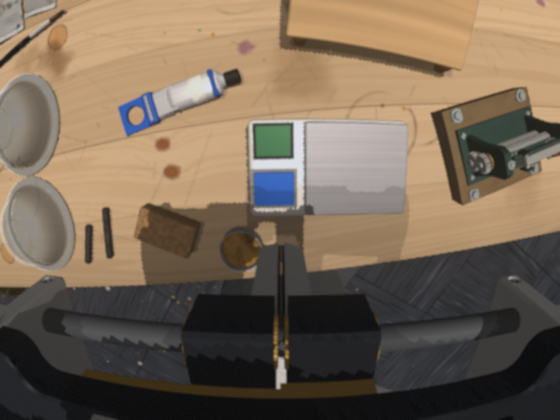

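The pad is at (274,188) px, world (0.3535, 0.2546), with the blue tube at (180,100). Only two tubes show.

Request:
servo_tool:
  plan:
    - [0.07,-0.03,0.3,0,0,0,0]
    - [0.13,-0.07,0.65,0,0,0,0]
    - [0.13,-0.07,1,0,0,0,0]

```text
time: 3.8
tool_pos: [0.3546, 0.2559, 0.0872]
ee_rot: [3.142, -0.007, 0.541]
wrist_force: [-0.4, 0.3, -0.2]
width: 0.0007
finger_force: 0.0
```

Request:
servo_tool:
  plan:
    - [0,0,0.15,0,0,0,0]
    - [0,0,0.3,0,0,0,0]
    - [0,0,0.35,0,0,0,0]
    - [0,0,0.35,0,0,0,0]
    - [0,0,0.35,0,0,0,0]

```text
time: 4.22
tool_pos: [0.3531, 0.2549, 0.052]
ee_rot: [3.141, -0.002, 0.542]
wrist_force: [0.4, 0.0, 0.5]
width: 0.0006
finger_force: 0.0
```

Request:
servo_tool:
  plan:
    - [0,0,0.02,0,0,0,0]
    - [0,0,0.04,0,0,0,0]
    - [0,0,0.05,0,0,0,0]
    - [0,0,0.05,0,0,0,0]
    - [0,0,0.05,0,0,0,0]

```text
time: 4.63
tool_pos: [0.3533, 0.2553, 0.0471]
ee_rot: [3.141, -0.003, 0.543]
wrist_force: [1.7, -0.8, 5.0]
width: -0.0
finger_force: 2.4
```

Request:
servo_tool:
  plan:
    - [0,0,0.01,0,0,0,0]
    - [0,0,0.01,0,0,0,0]
    - [0,0,0.01,0,0,0,0]
    - [0,0,0.01,0,0,0,0]
    - [0,0,0.01,0,0,0,0]
    - [0,0,0.01,0,0,0,0]

```text
time: 5.13
tool_pos: [0.3534, 0.2553, 0.0465]
ee_rot: [3.141, -0.003, 0.543]
wrist_force: [-0.8, -0.9, 7.1]
width: 0.0005
finger_force: 3.9
```

Request:
servo_tool:
  plan:
    - [0,0,-0.3,0,0,0,0]
    - [0,0,-0.65,0,0,0,0]
    - [0,0,-1,0,0,0,60]

```text
time: 5.38
tool_pos: [0.3508, 0.2541, 0.1445]
ee_rot: [-3.141, 0.004, 0.543]
wrist_force: [0.8, 0.3, 0.1]
width: 0.0044
finger_force: 0.0
```

Request:
servo_tool:
  plan:
    - [0.3,-0.1,-0.1,0,0,0,60]
    - [0.6,-0.2,-0.2,0,0,0,60]
    - [0.9,-0.3,-0.35,0,0,0,60]

```text
time: 5.63
tool_pos: [0.4137, 0.3274, 0.1797]
ee_rot: [3.142, 0.001, 0.543]
wrist_force: [-0.5, 0.6, -0.4]
width: 0.0235
finger_force: 0.0
```

Request:
servo_tool:
  plan:
    - [0.3,-0.1,-0.1,0,0,-0.07,60]
    - [0.6,-0.2,-0.2,0,0,-0.15,60]
    - [0.85,-0.4,-0.3,0,0,-0.23,60]
    - [0.85,-0.4,-0.3,0,0,-0.31,60]
    - [0.85,-0.4,-0.3,0,0,-0.39,60]
    - [0.85,-0.4,-0.3,0,0,-0.47,60]
    - [0.85,-0.4,-0.3,0,0,-0.54,60]
    - [0.85,-0.4,-0.3,0,0,-0.62,60]
    - [0.85,-0.4,-0.3,0,0,-0.7,60]
    - [0.85,-0.4,-0.3,0,0,-0.78,60]
    - [0.85,-0.4,-0.3,0,0,-0.86,60]
    - [0.85,-0.4,-0.3,0,0,-0.94,60]

```text
time: 6.63
tool_pos: [0.4654, 0.4049, 0.2087]
ee_rot: [-3.139, 0.0, 2.023]
wrist_force: [-0.3, -0.0, -0.8]
width: 0.0601
finger_force: 0.0
```

Request:
servo_tool:
  plan:
    - [0,0,0,0,0,0,60]
    - [0,0,0,0,0,0,60]
    - [0,0,0,0,0,0,60]

```text
time: 6.88
tool_pos: [0.4656, 0.405, 0.2092]
ee_rot: [-3.141, 0.0, 2.014]
wrist_force: [-0.2, 0.6, 0.7]
width: 0.0597
finger_force: 0.0
```

```bash
cat >> h.py <<'E'
def blobs(im,lo,hi,z,ps,amin=150):
    hsv=cv2.cvtColor(im,cv2.COLOR_RGB2HSV); m=cv2.inRange(hsv,lo,hi)
    if lo[0]==0: m|=cv2.inRange(hsv,(170,lo[1],lo[2]),(180,255,255))
    n,l,s,c=cv2.connectedComponentsWithStats(m)
    for i in range(1,n):
        if s[i,4]>amin: print(s[i],c[i].round(1),onz("wrist",*c[i],z,ps).round(4))
def at(ps,pts,z):
    for p in pts: print(p,onz("wrist",*p,z,ps).round(4))
E
python3 - <<'E'
from h import *
ps=pose(); im=robot.snapshot("wrist"); cv2.imwrite("pics/w2.png",im[:,:,::-1]); print(ps)
blobs(im,(0,130,60),(8,255,255),.005,ps)
print(robot.find_in("tube_red","wrist")[:1])
E
```

```text
(array([0.46564883, 0.40501383, 0.2092394 ]), array([-3.14060451e+00,  2.52261149e-04,  2.01359745e+00]))
[331  73  35  41 905] [347.5  91.8] [0.483  0.5415 0.005 ]
[{'extent': [350.5, 136.2, 33.8, 127.9], 'conf': 0.65}]
```

View pics/w2.png

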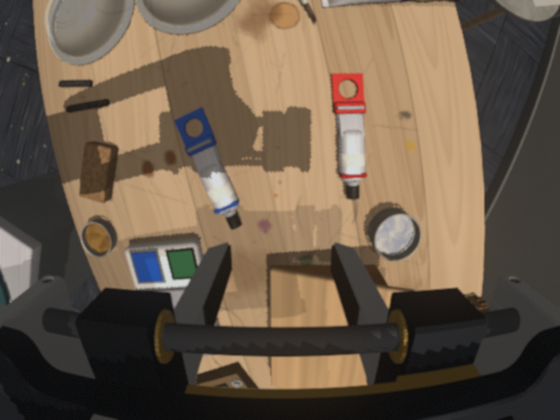

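```bash
python3 - <<'E'
from h import *
ps=(np.array([0.46564883, 0.40501383, 0.2092394 ]), np.array([-3.14060451e+00,  2.52261149e-04,  2.01359745e+00]))
e=onz("wrist",347.3,89,.004,ps); c=onz("wrist",352,198,.01,ps); m=e+(c-e)*76/126
print(e,c,m,np.hypot(*(c-e)[:2]),np.arctan2(*(e-c)[[1,0]])); at(ps,[(331,73),(363,73)],.005)
W=R.from_euler('xyz',ps[1]).as_matrix(); print(W.T@(m-ps[0]))
at(ps,[(394,228)],.033)
e=onz("wrist",195,128,.004,ps); c=onz("wrist",236,227,.01,ps);print(e,c,np.hypot(*(c-e)[:2]))
E
```

```text
[0.48155171 0.54439861 0.004     ] [0.54225588 0.4347706  0.01      ] [0.51816692 0.47827378 0.00761905] 0.12531279169822718 2.076497695088797
(331, 73) [0.457  0.5522 0.005 ]
(363, 73) [0.4894 0.5699 0.005 ]
[0.04374272 0.07904201 0.20153132]
(394, 228) [0.5973 0.4284 0.033 ]
[0.34418812 0.43051953 0.004     ] [0.43515441 0.34482006 0.01      ] 0.12497706091108632
```

Request:
servo_tool:
  plan:
    - [0.2,0.35,0.1,0,0,-0.04,60]
    - [0.44,0.7,0.3,0,0,-0.04,60]
    - [0.44,0.79,0.6,0,0,-0.04,60]
    - [0.44,0.79,0.9,0,0,-0.04,60]
    - [0.44,0.79,0.9,0,0,-0.04,60]

```text
time: 7.4
tool_pos: [0.5151, 0.4766, 0.1099]
ee_rot: [-3.126, 0.003, 2.078]
wrist_force: [-1.2, -0.5, -1.5]
width: 0.0601
finger_force: 0.0
```

Request:
servo_tool:
  plan:
    - [0,0,0.3,0,0,0,60]
    - [0,0,0.6,0,0,0,60]
    - [0,0,0.85,0,0,0,60]
    - [0,0,0.98,0,0,0,60]
    - [0,0,0.98,0,0,0,60]
    - [0,0,0.98,0,0,0,60]

```text
time: 7.9
tool_pos: [0.5185, 0.479, 0.0231]
ee_rot: [3.141, -0.0, 2.079]
wrist_force: [0.2, -0.2, -0.2]
width: 0.0597
finger_force: 0.0
```

Request:
servo_tool:
  plan:
    - [0,0,0,0,0,0,20]
    - [0,0,0,0,0,0,20]
    - [0,0,0,0,0,0,20]
    - [0,0,0,0,0,0,20]
    - [0,0,0,0,0,0,20]
    - [0,0,0,0,0,0,20]
    - [0,0,0,0,0,0,20]

```text
time: 8.48
tool_pos: [0.5185, 0.4791, 0.0226]
ee_rot: [3.14, -0.0, 2.079]
wrist_force: [-0.2, -0.1, 3.1]
width: 0.0295
finger_force: 30.0
```

Request:
servo_tool:
  plan:
    - [0,0,-0.1,0,0,0,20]
    - [0,0,-0.3,0,0,0,20]
    - [0,0,-0.6,0,0,0,20]
    - [0,0,-0.9,0,0,0,20]
    - [0,0,-0.9,0,0,0,20]

```text
time: 8.9
tool_pos: [0.521, 0.4812, 0.1206]
ee_rot: [3.128, -0.002, 2.079]
wrist_force: [0.8, 0.2, 1.5]
width: 0.0297
finger_force: 30.0
```

Request:
servo_tool:
  plan:
    - [-0.2,-0.2,-0.3,0,0,0,20]
    - [-0.4,-0.45,-0.6,0,0,0,20]
    - [-0.66,-0.77,-0.6,0,0,0,20]

```text
time: 9.15
tool_pos: [0.4855, 0.3866, 0.177]
ee_rot: [3.132, -0.001, 2.081]
wrist_force: [1.4, 0.1, 1.1]
width: 0.0298
finger_force: 30.0
```

Request:
servo_tool:
  plan:
    - [-0.2,-0.25,0,0,0,0.07,20]
    - [-0.4,-0.5,0,0,0,0.15,20]
    - [-0.66,-0.77,0,0,0,0.23,20]
    - [-0.66,-0.77,0,0,0,0.31,20]
    - [-0.66,-0.77,0,0,0,0.39,20]
    - [-0.66,-0.77,0,0,0,0.47,20]
    - [-0.66,-0.77,0,0,0,0.54,20]
    - [-0.66,-0.77,0,0,0,0.62,20]
    - [-0.66,-0.77,0,0,0,0.7,20]
    - [-0.66,-0.77,0,0,0,0.78,20]
    - [-0.66,-0.77,0,0,0,0.86,20]
    - [-0.66,-0.77,0,0,0,0.94,20]

```text
time: 10.15
tool_pos: [0.4479, 0.2895, 0.1711]
ee_rot: [-3.142, 0.001, 0.6]
wrist_force: [-0.4, 0.0, -0.2]
width: 0.0301
finger_force: 30.0
```

Request:
servo_tool:
  plan:
    - [-0.3,0.2,0,0,0,0.06,20]
    - [-0.6,0.45,0.1,0,0,0.06,20]
    - [-0.82,0.59,0.35,0,0,0.06,20]
    - [-0.82,0.59,0.6,0,0,0.06,20]
    - [-0.82,0.59,0.8,0,0,0.06,20]
    - [-0.82,0.59,0.9,0,0,0.06,20]
    - [-0.82,0.59,0.9,0,0,0.06,20]
    - [-0.82,0.59,0.9,0,0,0.06,20]

```text
time: 10.82
tool_pos: [0.4144, 0.1946, 0.0817]
ee_rot: [-3.141, 0.001, 0.512]
wrist_force: [-0.6, -0.1, 0.3]
width: 0.0295
finger_force: 30.0
```

Request:
servo_tool:
  plan:
    - [0,0,0.1,0,0,0,20]
    - [0,0,0.15,0,0,0,20]
    - [0,0,0.18,0,0,0,20]
    - [0,0,0.18,0,0,0,20]
    - [0,0,0.18,0,0,0,20]

```text
time: 11.23
tool_pos: [0.4146, 0.1946, 0.0637]
ee_rot: [3.141, 0.0, 0.512]
wrist_force: [-0.3, -0.3, -0.3]
width: 0.0298
finger_force: 30.0
```

```bash
python3 - <<'E'
from h import *
ps=pose(); im=robot.snapshot("wrist"); cv2.imwrite("pics/w3.png",im[:,:,::-1]); print(ps,robot.get_obs()["wrist_force"])
blobs(im,(0,130,60),(8,255,255),.04,ps)
E
```

```text
(array([0.41456287, 0.19459908, 0.06372466]), array([3.14149199e+00, 7.35020661e-05, 5.11724284e-01])) [ 0.1592762   0.67595598 -1.05281567]
[ 248   96   67   85 4002] [280.9 136.9] [0.4758 0.229  0.04  ]
[256 294  50  11 279] [280.1 300.3] [0.384 0.178 0.04 ]
```

View pics/w3.png

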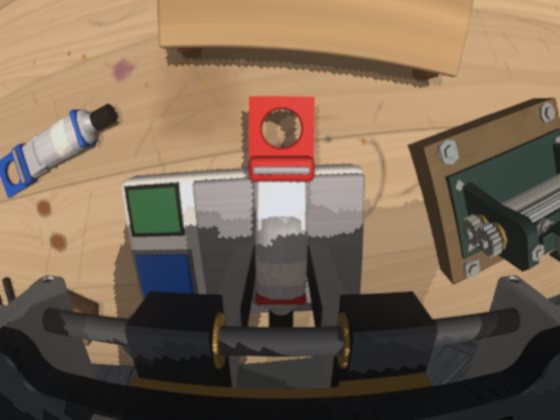

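Request:
servo_tool:
  plan:
    - [0,0,0.02,0,0,0,20]
    - [0,0,0.04,0,0,0,20]
    - [0,0,0.04,0,0,0,20]
    - [0,0,0.04,0,0,0,20]

```text
time: 11.62
tool_pos: [0.4144, 0.1945, 0.0596]
ee_rot: [3.142, 0.0, 0.512]
wrist_force: [-0.0, 0.5, -1.3]
width: 0.0299
finger_force: 30.0
```

Request:
servo_tool:
  plan:
    - [0,0,0,0,0,0,25]
    - [0,0,0,0,0,0,35]
    - [0,0,0,0,0,0,50]
    - [0,0,0,0,0,0,50]
    - [0,0,0,0,0,0,50]
    - [0,0,0,0,0,0,50]

```text
time: 12.12
tool_pos: [0.4146, 0.1945, 0.0598]
ee_rot: [3.141, -0.0, 0.512]
wrist_force: [0.1, 1.0, -0.2]
width: 0.05
finger_force: 0.0
```

```bash
python3 - <<'E'
from h import *
ps=pose(); im=robot.snapshot("wrist"); cv2.imwrite("pics/w4.png",im[:,:,::-1]); print(ps)
blobs(im,(0,130,60),(8,255,255),.04,ps)
hsv=cv2.cvtColor(im,cv2.COLOR_RGB2HSV)
blobs(im,(105,120,60),(125,255,255),.031,ps)
E
```

```text
(array([0.41461032, 0.19453284, 0.05983761]), array([ 3.14145200e+00, -2.49817723e-04,  5.11507198e-01]))
[ 249   96   67   85 3960] [281.6 136.7] [0.4762 0.2287 0.04  ]
[256 293  50  11 288] [281.1 299.4] [0.3871 0.1788 0.04  ]
[ 67 111  16  36 168] [ 73.8 128.7] [0.4185 0.3561 0.031 ]
[  0 146  30  52 579] [ 12.3 174.1] [0.3607 0.4025 0.031 ]
[ 134  257   58   43 1821] [162.8 274.4] [0.3574 0.2553 0.031 ]
```

Request:
servo_tool:
  plan:
    - [0,0,-0.3,0,0,0,50]
    - [0,0,-0.6,0,0,0,50]
    - [0,0,-0.6,0,0,0,30]
    - [-0.12,-0.4,-0.6,0,0,0,0]
    - [-0.24,-0.83,-0.6,0,0,0,0]
    - [-0.24,-0.83,-0.6,0,0,0,0]
    - [-0.24,-0.83,-0.6,0,0,0,0]

```text
time: 12.75
tool_pos: [0.3517, 0.2562, 0.1195]
ee_rot: [3.141, -0.0, 0.516]
wrist_force: [0.6, -0.1, -0.9]
width: 0.0198
finger_force: 0.0
```

Request:
servo_tool:
  plan:
    - [0,0,0.3,0,0,0,0]
    - [0,0,0.6,0,0,0,0]
    - [0,0,0.68,0,0,0,0]
    - [0,0,0.7,0,0,0,0]
    - [0,0,0.72,0,0,0,0]
    - [0,0,0.73,0,0,0,0]
    - [0,0,0.73,0,0,0,0]

```text
time: 13.33
tool_pos: [0.3543, 0.2552, 0.048]
ee_rot: [3.141, -0.002, 0.511]
wrist_force: [-0.3, -0.2, -0.1]
width: 0.0008
finger_force: 0.5
```

Request:
servo_tool:
  plan:
    - [0,0,0.01,0,0,0,0]
    - [0,0,0.015,0,0,0,0]
    - [0,0,0.02,0,0,0,0]
    - [0,0,0.02,0,0,0,0]
    - [0,0,0.02,0,0,0,0]
    - [0,0,0.02,0,0,0,0]

```text
time: 13.83
tool_pos: [0.3543, 0.2554, 0.0467]
ee_rot: [3.14, -0.003, 0.512]
wrist_force: [-0.3, -1.7, 6.8]
width: 0.0006
finger_force: 3.4
```

Request:
servo_tool:
  plan:
    - [0,0,0.005,0,0,0,0]
    - [0,0,0.005,0,0,0,0]
    - [0,0,0.005,0,0,0,0]
    - [0,0,0.005,0,0,0,0]

```text
time: 14.17
tool_pos: [0.3543, 0.2554, 0.0464]
ee_rot: [3.14, -0.003, 0.512]
wrist_force: [-1.8, -2.6, 8.0]
width: 0.0007
finger_force: 4.0
```

Request:
servo_tool:
  plan:
    - [0,0,-0.3,0,0,0,0]
    - [0,0,-0.6,0,0,0,0]
    - [0,0,-0.8,0,0,0,50]
    - [0.12,0.4,-0.8,0,0,0,50]
    - [0.24,0.83,-0.8,0,0,0,50]
    - [0.24,0.83,-0.8,0,0,0,50]
    - [0.24,0.83,-0.8,0,0,0,50]
    - [0.24,0.83,-0.8,0,0,0,50]

```text
time: 14.83
tool_pos: [0.4142, 0.1947, 0.124]
ee_rot: [-3.141, 0.0, 0.511]
wrist_force: [-0.1, 0.8, -0.1]
width: 0.037
finger_force: 0.0
```

```bash
python3 - <<'E'
from h import *
ps=pose(); im=robot.snapshot("wrist"); cv2.imwrite("pics/w5.png",im[:,:,::-1]); print(ps)
blobs(im,(0,130,60),(8,255,255),.04,ps)
blobs(im,(105,120,60),(125,255,255),.031,ps)
E
```

```text
(array([0.41421164, 0.19472226, 0.12400339]), array([-3.14053229e+00,  3.61537752e-04,  5.10560064e-01]))
[ 257  103   50   63 2158] [281.6 132.2] [0.4765 0.2291 0.04  ]
[263 253  38   6 153] [281.4 256.3] [0.3891 0.1802 0.04  ]
[ 36 139  36  45 515] [ 52.2 162.5] [0.3563 0.41   0.031 ]
[ 164  227   47   36 1489] [187.3 244.8] [0.3542 0.2542 0.031 ]
```

View pics/w5.png

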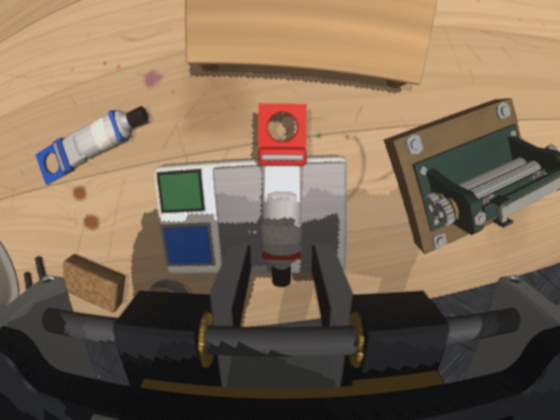

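The red tube is still centred on the pan, with its eye at (282,126) px and its cap at (281,275).

Request:
servo_tool:
  plan:
    - [0,0,0.2,0,0,0,50]
    - [0,0,0.45,0,0,0,50]
    - [0,0,0.65,0,0,0,50]
    - [0,0,0.65,0,0,0,50]
    - [0,0,0.65,0,0,0,20]
    - [0,0,0.65,0,0,0,20]
    - [0,0,0.65,0,0,0,20]
    - [0,0,0.65,0,0,0,20]
    - [0,0,0.65,0,0,0,20]
    - [0,0,0.65,0,0,0,20]
    - [0,0,0.65,0,0,0,20]

```text
time: 15.8
tool_pos: [0.4156, 0.1952, 0.061]
ee_rot: [-3.142, -0.003, 0.512]
wrist_force: [-0.9, 0.9, 5.8]
width: 0.0295
finger_force: 30.0
```

Request:
servo_tool:
  plan:
    - [0,0,-0.2,0,0,0,20]
    - [0,0,-0.5,0,0,0,20]
    - [0,0,-0.8,0,0,0,20]
    - [0,0,-1,0,0,0,20]
    - [0,0,-1,0,0,0,20]

```text
time: 16.22
tool_pos: [0.4173, 0.1952, 0.1644]
ee_rot: [3.139, -0.01, 0.511]
wrist_force: [1.3, -0.3, -0.1]
width: 0.0295
finger_force: 30.0
```

Request:
servo_tool:
  plan:
    - [-0.1,0,-0.2,0,0,0,20]
    - [-0.1,0,-0.4,0,0,0,20]
    - [-0.1,0,-0.4,0,0,0,20]
    - [-0.1,0,-0.4,0,0,0,20]

```text
time: 16.55
tool_pos: [0.406, 0.1895, 0.1987]
ee_rot: [3.141, -0.001, 0.511]
wrist_force: [-1.0, -0.1, -1.5]
width: 0.0296
finger_force: 30.0
```

```bash
python3 - <<'E'
from h import *
ps=pose(); im=robot.snapshot("wrist"); cv2.imwrite("pics/w6.png",im[:,:,::-1]); print(ps)
E
```

```text
(array([0.40601175, 0.18954548, 0.19868731]), array([ 3.14121330e+00, -5.72737717e-04,  5.11301505e-01]))
```

View pics/w6.png

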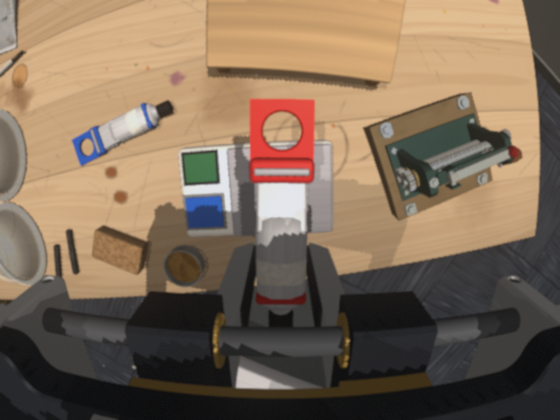

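Request:
servo_tool:
  plan:
    - [0.3,0,-0.1,0,0,0.04,20]
    - [0.6,0.05,-0.2,0,0,0.04,20]
    - [0.9,0.1,-0.4,0,0,0.04,20]
    - [0.9,0.1,-0.4,0,0,0.04,20]
    - [0.9,0.1,-0.4,0,0,0.04,20]

```text
time: 17.02
tool_pos: [0.4898, 0.2251, 0.2369]
ee_rot: [-3.141, 0.004, 0.449]
wrist_force: [-0.1, 0.4, -0.9]
width: 0.0298
finger_force: 30.0
```

```bash
python3 - <<'E'
from h import *
ps=pose(); im=robot.snapshot("wrist"); cv2.imwrite("pics/w7.png",im[:,:,::-1]); print(ps)
o,d=ray("wrist",282,128,(np.zeros(3),np.zeros(3))); print("eye tool",o+d*(.0225-o[2])/d[2])
for t in ["peg_0","rack_board"]: print([(x['conf'],x['extent']) for x in robot.find_in(t,"wrist")[:4]])
E
```

```text
(array([0.48979838, 0.22507263, 0.23686259]), array([-3.14131676,  0.00362808,  0.44862331]))
eye tool [0.07527963 0.00061512 0.0225    ]
[(0.57, [288.4, 80.9, 195.1, 155.6])]
[(0.87, [288.7, 81.1, 194.8, 153.5]), (0.25, [134.4, 209.1, 87.5, 52.9])]
```

View pics/w7.png

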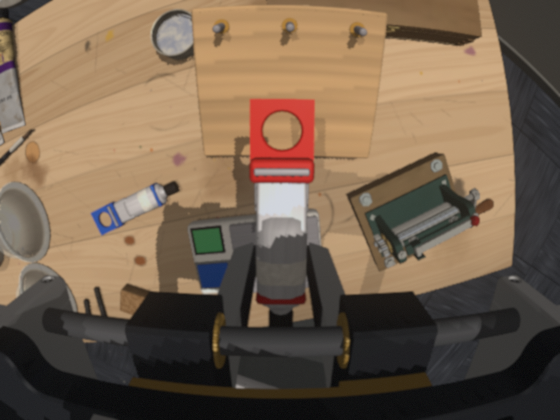

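```bash
python3 -c "
import cv2
a=cv2.imread('pics/w7.png')[0:110,190:390]; cv2.imwrite('pics/w7c.png',cv2.resize(a,None,fx=4,fy=4,interpolation=2))"
```

```text
(no output)
```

View pics/w7c.png

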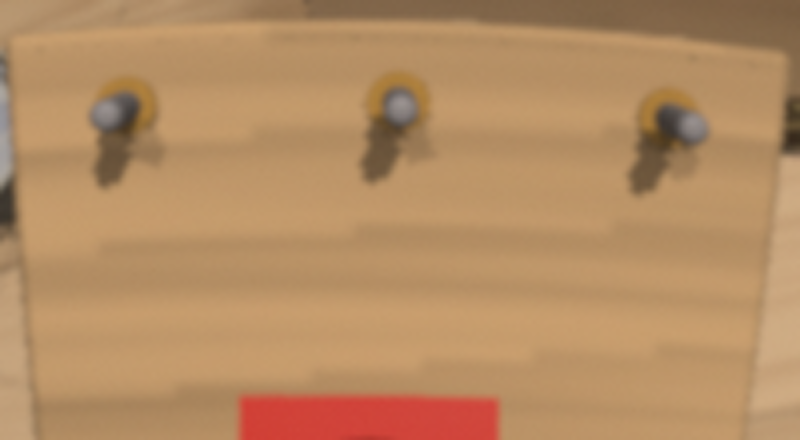

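```bash
python3 - <<'E'
from h import *
ps=(np.array([0.48979838, 0.22507263, 0.23686259]), np.array([-3.14131676,  0.00362808,  0.44862331]))
F=[onz("wrist",u,v,.0883,ps) for u,v in [(222,25.7),(289.5,25.2),(356.8,29)]]; print(F)
at(ps,[(193,9.2),(386.2,13)],.0958); at(ps,[(205,157),(370,157)],.034)
d=F[0]-F[2]; yaw=np.arctan2(-d[0],d[1]); print("rack yaw",yaw,np.hypot(*d[:2]))
B=R.from_euler('z',yaw)*R.from_euler('y',-np.radians(22))   # board axes
T=(B*R.from_euler('x',np.pi)); print("rpy",T.as_euler('xyz'))
W=R.from_euler('xyz',ps[1]); print("rotvec/(pi/2)",(W.inv()*T).as_rotvec()/(np.pi/2))
eye=np.array([.0753,.0006,.0225])
for i in (0,1,2):
  for up in (.060,.034,.008):
    tcp=F[i]+B.apply([-.003,0,up])-T.apply(eye); print(i,up,tcp, W.inv().apply(tcp-ps[0]), T.inv().apply(tcp-ps[0]))
E
```

```text
[array([0.62326993, 0.3518334 , 0.0883    ]), array([0.64993762, 0.29320701, 0.0883    ]), array([0.67747663, 0.23451518, 0.0883    ])]
(193, 9.2) [0.6274 0.3842 0.0958]
(386.2, 13) [0.7059 0.2169 0.0958]
(205, 157) [0.4883 0.3206 0.034 ]
(370, 157) [0.571  0.1503 0.034 ]
rack yaw 0.432828130835395 0.12923595179433564
rpy [ 3.14159265 -0.38397244  0.43282813]
rotvec/(pi/2) [-0.00208616  0.24675038  0.00990228]
0 0.06 [0.52905949 0.30896457 0.13546097] [ 0.07212952 -0.05853396  0.10115675] [ 0.02768505 -0.05968801  0.12055065]
0 0.034 [0.53790109 0.31304982 0.11135419] [ 0.08195548 -0.05837349  0.12522799] [ 0.02768505 -0.05968801  0.14655065]
0 0.008 [0.5467427  0.31713506 0.08724741] [ 0.09178143 -0.05821301  0.14929924] [ 0.02768505 -0.05968801  0.17255065]
1 0.06 [0.55572718 0.25033818 0.13546097] [0.07073056 0.00585751 0.10114406] [0.02733108 0.00471753 0.12040764]
1 0.034 [0.56456878 0.25442343 0.11135419] [0.08055652 0.00601799 0.1252153 ] [0.02733108 0.00471753 0.14640764]
1 0.008 [0.57341038 0.25850867 0.08724741] [0.09038247 0.00617846 0.14928655] [0.02733108 0.00471753 0.17240764]
2 0.06 [0.5832662  0.19164635 0.13546097] [0.07008832 0.07068586 0.1011285 ] [0.02768505 0.06954794 0.12055065]
2 0.034 [0.5921078  0.1957316  0.11135419] [0.07991427 0.07084634 0.12519975] [0.02768505 0.06954794 0.14655065]
2 0.008 [0.6009494  0.19981684 0.08724741] [0.08974023 0.07100682 0.14927099] [0.02768505 0.06954794 0.17255065]
```

Request:
servo_tool:
  plan:
    - [0,0.1,0,0,0.07,0.005,20]
    - [0.1,0.3,0,0,0.14,0.01,20]
    - [0.3,0.5,0.1,0,0.2,0.01,20]
    - [0.5,0.7,0.3,0,0.245,0.01,20]
    - [0.6,0.71,0.5,0,0.245,0.01,20]
    - [0.7,0.71,0.8,0,0.245,0.01,20]
    - [0.7,0.71,1,0,0.245,0.01,20]
    - [0.7,0.71,1,0,0.245,0.01,20]
    - [0.7,0.71,1,0,0.245,0.01,20]

```text
time: 17.92
tool_pos: [0.5808, 0.191, 0.1369]
ee_rot: [-3.137, -0.38, 0.432]
wrist_force: [-0.1, 1.0, 1.3]
width: 0.0293
finger_force: 30.0
```

```bash
python3 - <<'E'
from h import *
ps=pose(); im=robot.snapshot("wrist"); print(ps, robot.get_obs()["width"])
cv2.imwrite("pics/w8.png",im[:,:,::-1]); a=im[0:240,150:420,::-1]; cv2.imwrite("pics/w8c.png",cv2.resize(a,None,fx=2.5,fy=2.5,interpolation=2))
print(proj([.6775,.2345,.0883],ps), proj([.6775-.028*.34,.2345-.028*.16,.0883+.026],ps))
E
```

```text
(array([0.58084102, 0.19099258, 0.13688703]), array([-3.13715989, -0.38031504,  0.43176344])) 0.030008394737881857
(np.float64(282.70849009351826), np.float64(120.06159584844835)) (np.float64(282.88739213987867), np.float64(119.86405140135666))
```

View pics/w8c.png

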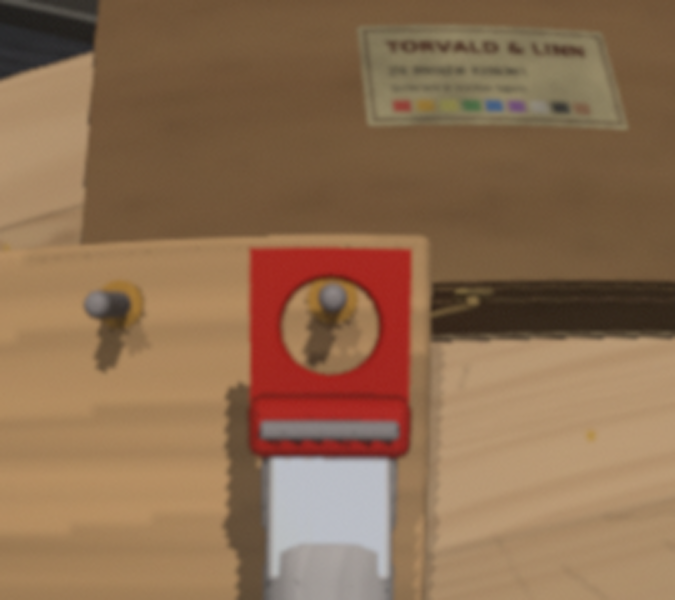

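Request:
servo_tool:
  plan:
    - [0.04,0,0.05,0,0,0,20]
    - [0.04,0,0.15,0,0,0,20]
    - [0.04,0,0.25,0,0,0,20]
    - [0.04,0,0.35,0,0,0,20]
    - [0.04,0,0.45,0,0,0,20]
    - [0.04,0,0.54,0,0,0,20]
    - [0.04,0,0.54,0,0,0,20]
    - [0.04,0,0.54,0,0,0,20]

```text
time: 18.63
tool_pos: [0.6042, 0.2015, 0.0891]
ee_rot: [-3.138, -0.382, 0.432]
wrist_force: [-0.2, 0.5, -0.3]
width: 0.0297
finger_force: 30.0
```

```bash
python3 - <<'E'
from h import *
ps=pose(); im=robot.snapshot("wrist"); print(ps, robot.get_obs()["width"])
B=R.from_euler('z',.435)*R.from_euler('y',-np.radians(22)); print(B.inv().apply(ps[0]-[.6775,.2345,.0883]))
cv2.imwrite("pics/w9.png",im[:,:,::-1]); a=im[0:240,150:420,::-1]; cv2.imwrite("pics/w9c.png",cv2.resize(a,None,fx=2.5,fy=2.5,interpolation=2))
E
```

```text
(array([0.60424697, 0.20150843, 0.08912586]), array([-3.1378008 , -0.38243041,  0.43202884])) 0.029718679412172717
[-0.07417498  0.00095052  0.03085936]
```

View pics/w9c.png

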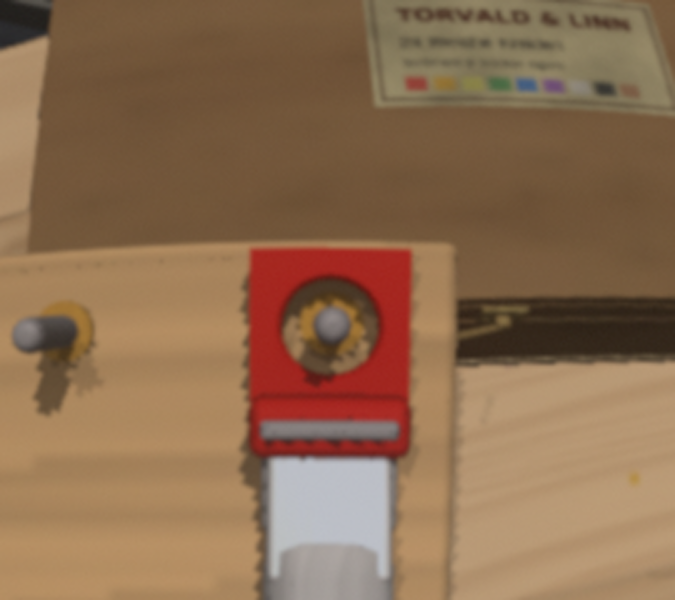

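Request:
servo_tool:
  plan:
    - [0,0,0.02,0,0,0,20]
    - [-0.02,0,0.04,0,0,0,20]
    - [-0.03,0,0.05,0,0,0,20]
    - [-0.03,0,0.05,0,0,0,20]
    - [-0.03,0,0.05,0,0,0,20]

```text
time: 19.1
tool_pos: [0.6038, 0.2011, 0.085]
ee_rot: [-3.138, -0.385, 0.432]
wrist_force: [0.1, 0.0, -0.2]
width: 0.0299
finger_force: 30.0
```

Request:
servo_tool:
  plan:
    - [0,0,0.01,0,0,0,20]
    - [0,0,0.015,0,0,0,20]
    - [0,0,0.015,0,0,0,20]
    - [0,0,0.015,0,0,0,20]

```text
time: 19.43
tool_pos: [0.6045, 0.2014, 0.0835]
ee_rot: [-3.138, -0.385, 0.432]
wrist_force: [-1.1, 0.1, -1.0]
width: 0.0293
finger_force: 30.0
```

Request:
servo_tool:
  plan:
    - [0,0,0,0,0,0,25]
    - [0,0,0,0,0,0,32]
    - [0,0,0,0,0,0,40]
    - [0,0,0,0,0,0,45]
    - [0,0,0,0,0,0,50]
    - [0,0,0,0,0,0,50]

```text
time: 19.93
tool_pos: [0.6045, 0.2014, 0.0837]
ee_rot: [-3.139, -0.385, 0.432]
wrist_force: [1.4, 0.3, -0.7]
width: 0.0497
finger_force: 0.0
```

Request:
servo_tool:
  plan:
    - [0,0,-0.15,0,0,0,50]
    - [0,0,-0.35,0,0,0,50]
    - [0,0,-0.65,0,0,0,50]
    - [0,0,-0.95,0,0,0,50]
    - [0,0,-0.95,0,0,0,50]
    - [0,0,-0.95,0,0,0,50]

```text
time: 20.43
tool_pos: [0.5733, 0.1863, 0.1748]
ee_rot: [-3.14, -0.39, 0.433]
wrist_force: [-0.3, 0.0, 0.5]
width: 0.0501
finger_force: 0.0
```

```bash
python3 - <<'E'
from h import *
ps=pose(); im=robot.snapshot("wrist"); print(ps, robot.get_obs()["width"])
cv2.imwrite("pics/w10.png",im[:,:,::-1])
blobs(im,(0,130,60),(8,255,255),.09,ps)
blobs(im,(105,120,60),(125,255,255),.005,ps)
E
```

```text
(array([0.57331419, 0.18629626, 0.17480876]), array([-3.14012666, -0.3903897 ,  0.43260617])) 0.04975983083141114
[ 260  112   43   54 1538] [280.8 137.2] [0.6696 0.231  0.09  ]
```

View pics/w10.png

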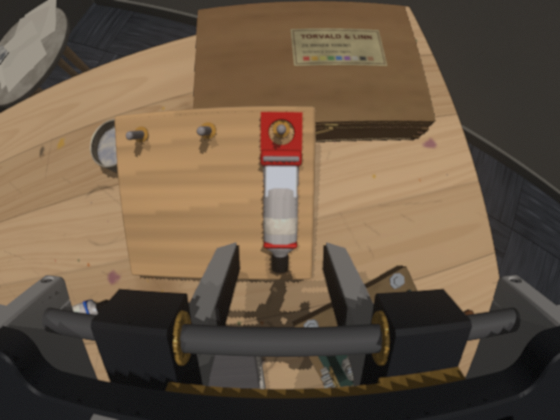

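Request:
servo_tool:
  plan:
    - [0,0,-0.1,0,-0.07,0,60]
    - [0,0,-0.3,0,-0.14,0,60]
    - [0,0,-0.5,0,-0.2,0,60]
    - [0,0,-0.5,0,-0.245,0,60]

```text
time: 20.82
tool_pos: [0.5562, 0.1784, 0.2208]
ee_rot: [-3.14, -0.0, 0.433]
wrist_force: [0.5, 0.6, -0.0]
width: 0.0599
finger_force: 0.0
```

Request:
servo_tool:
  plan:
    - [-0.1,-0.3,0,0,0,0,60]
    - [-0.2,-0.6,0,0,0,0,60]
    - [-0.25,-0.9,0,0,0,0,60]

```text
time: 21.07
tool_pos: [0.4937, 0.2497, 0.2149]
ee_rot: [-3.138, 0.006, 0.432]
wrist_force: [0.1, 0.5, 0.2]
width: 0.0596
finger_force: 0.0
```

Request:
servo_tool:
  plan:
    - [-0.1,-0.3,0,0,0,-0.07,60]
    - [-0.2,-0.6,0,0,0,-0.15,60]
    - [-0.25,-0.9,0,0,0,-0.23,60]
    - [-0.3,-1,0,0,0,-0.31,60]
    - [-0.3,-1,0,0,0,-0.39,60]
    - [-0.3,-1,0,0,0,-0.47,60]
    - [-0.3,-1,0,0,0,-0.54,60]
    - [-0.3,-1,0,0,0,-0.62,60]
    - [-0.3,-1,0,0,0,-0.7,60]
    - [-0.3,-1,0,0,0,-0.78,60]
    - [-0.3,-1,0,0,0,-0.86,60]
    - [-0.3,-1,0,0,0,-0.94,60]

```text
time: 22.07
tool_pos: [0.4249, 0.3274, 0.2158]
ee_rot: [-3.137, -0.002, 1.913]
wrist_force: [-0.2, -0.0, -0.4]
width: 0.0604
finger_force: 0.0
```

Request:
servo_tool:
  plan:
    - [0,0,0,0,0,-0.08,60]
    - [0,0,0,0,0,-0.16,60]
    - [0,0,0,0,0,-0.24,60]
    - [0,0,0,0,0,-0.3,60]
    - [0,0,0,0,0,-0.3,60]
    - [0,0,0,0,0,-0.3,60]

```text
time: 22.57
tool_pos: [0.4251, 0.3274, 0.2165]
ee_rot: [-3.139, -0.004, 2.375]
wrist_force: [-0.3, 0.7, -0.5]
width: 0.0602
finger_force: 0.0
```

```bash
cat >> h.py <<'E'
def blue(im,ps,z=.0025,save=None):
    "clip plate of the blue tube: largest clip-like blobs, fill holes -> min area rect"
    hsv=cv2.cvtColor(im,cv2.COLOR_RGB2HSV); m=cv2.inRange(hsv,(105,120,50),(125,255,255))
    cs,hi=cv2.findContours(m,cv2.RETR_CCOMP,cv2.CHAIN_APPROX_NONE)
    for i,c in enumerate(cs):
        a=cv2.contourArea(c)
        if a>60:
            M=cv2.moments(c); p=(M['m10']/M['m00'],M['m01']/M['m00'])
            print("hole" if hi[0][i][3]>=0 else "outer",a,np.round(p,1),cv2.boundingRect(c),onz("wrist",*p,z,ps).round(4))
E
python3 - <<'E'
from h import *
ps=pose(); im=robot.snapshot("wrist"); print(ps); cv2.imwrite("pics/w11.png",im[:,:,::-1])
blue(im,ps)
hsv=cv2.cvtColor(im,cv2.COLOR_RGB2HSV)
print(robot.find_in("tube_blue","wrist")[:1])
E
```

```text
(array([0.42510176, 0.32738942, 0.21648488]), array([-3.13935604, -0.00358416,  2.37540376]))
outer 873.5 [190.9 194.5] (175, 176, 33, 38) [0.3516 0.2452 0.0025]
outer 914.5 [296.4  80.3] (281, 64, 32, 39) [0.3435 0.4293 0.0025]
hole 347.5 [296.1  78.7] (285, 68, 23, 22) [0.3419 0.4304 0.0025]
[{'extent': [295.6, 126.6, 33.8, 123.6], 'conf': 0.77}]
```

View pics/w11.png

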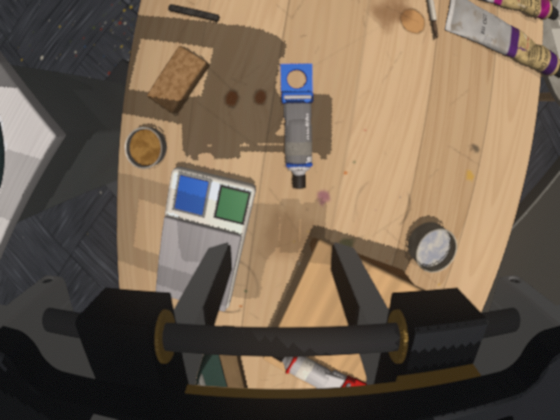

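```bash
python3 - <<'E'
from h import *
ps=(np.array([0.42510176, 0.32738942, 0.21648488]), np.array([-3.13935604, -0.00358416,  2.37540376]))
e=onz("wrist",296.2,79,.0025,ps); c=onz("wrist",299,188,.01,ps); m=e+(c-e)*76/126
print(e,c,m,np.hypot(*(c-e)[:2]),np.arctan2(*(e-c)[[1,0]]))
W=R.from_euler('xyz',ps[1]).as_matrix(); print(W.T@(m-ps[0]))
E
```

```text
[0.3422179  0.43018625 0.0025    ] [0.43561048 0.3453773  0.01      ] [0.39854993 0.37903164 0.00702381] 0.12615359807917878 2.4043253511057685
[0.05418947 0.01926923 0.20961407]
```

Request:
servo_tool:
  plan:
    - [0.25,0.1,0.2,0,0,-0.02,60]
    - [0.54,0.19,0.5,0,0,-0.02,60]
    - [0.54,0.19,0.8,0,0,-0.02,60]
    - [0.54,0.19,0.95,0,0,-0.02,60]
    - [0.54,0.19,0.95,0,0,-0.02,60]

```text
time: 23.08
tool_pos: [0.3966, 0.3774, 0.1182]
ee_rot: [-3.133, -0.004, 2.409]
wrist_force: [0.0, -0.3, -1.2]
width: 0.0597
finger_force: 0.0
```

Request:
servo_tool:
  plan:
    - [0,0,0.3,0,0,0,60]
    - [0,0,0.6,0,0,0,60]
    - [0,0,0.85,0,0,0,60]
    - [0,0,0.98,0,0,0,60]
    - [0,0,0.98,0,0,0,60]
    - [0,0,0.98,0,0,0,20]
    - [0,0,0.98,0,0,0,20]
    - [0,0,0.98,0,0,0,20]
    - [0,0,0.98,0,0,0,20]
    - [0,0,0.98,0,0,0,20]
    - [0,0,0.98,0,0,0,20]
    - [0,0,0.98,0,0,0,20]

```text
time: 24.08
tool_pos: [0.4001, 0.3796, 0.027]
ee_rot: [3.138, -0.002, 2.409]
wrist_force: [-0.1, -0.5, 5.5]
width: 0.0297
finger_force: 30.0
```

Request:
servo_tool:
  plan:
    - [0,0,-0.1,0,0,0,20]
    - [0,0,-0.3,0,0,0,20]
    - [0,0,-0.6,0,0,0,20]
    - [0,0,-0.9,0,0,0,20]
    - [0,0,-0.9,0,0,0,20]

```text
time: 24.5
tool_pos: [0.4025, 0.3813, 0.123]
ee_rot: [3.128, -0.001, 2.409]
wrist_force: [1.3, 1.0, 0.1]
width: 0.0293
finger_force: 30.0
```

Request:
servo_tool:
  plan:
    - [-0.2,-0.2,-0.3,0,0,0,20]
    - [-0.4,-0.4,-0.6,0,0,0,20]
    - [-0.67,-0.64,-0.7,0,0,0,20]

```text
time: 24.75
tool_pos: [0.4075, 0.2872, 0.1892]
ee_rot: [3.135, -0.001, 2.412]
wrist_force: [0.9, 0.4, -0.3]
width: 0.0299
finger_force: 30.0
```

Request:
servo_tool:
  plan:
    - [-0.2,-0.25,0,0,0,0.07,20]
    - [-0.4,-0.5,0,0,0,0.15,20]
    - [-0.67,-0.64,0,0,0,0.23,20]
    - [-0.67,-0.64,0,0,0,0.31,20]
    - [-0.67,-0.64,0,0,0,0.39,20]
    - [-0.67,-0.64,0,0,0,0.47,20]
    - [-0.67,-0.64,0,0,0,0.54,20]
    - [-0.67,-0.64,0,0,0,0.62,20]
    - [-0.67,-0.64,0,0,0,0.7,20]
    - [-0.67,-0.64,0,0,0,0.78,20]
    - [-0.67,-0.64,0,0,0,0.86,20]
    - [-0.67,-0.64,0,0,0,0.94,20]

```text
time: 25.75
tool_pos: [0.4132, 0.1938, 0.1844]
ee_rot: [-3.138, -0.0, 0.93]
wrist_force: [0.6, 0.2, -0.2]
width: 0.0294
finger_force: 30.0
```

Request:
servo_tool:
  plan:
    - [0,0,0,0,0,0.08,20]
    - [0,0,0,0,0,0.16,20]
    - [0,0,0,0,0,0.23,20]
    - [0,0,0,0,0,0.27,20]
    - [0,0,0,0,0,0.27,20]
    - [0,0,0,0,0,0.27,20]

```text
time: 26.25
tool_pos: [0.4133, 0.1938, 0.1846]
ee_rot: [-3.138, 0.001, 0.514]
wrist_force: [0.6, -0.0, -0.2]
width: 0.0293
finger_force: 30.0
```

```bash
python3 - <<'E'
from h import *
ps=pose(); im=robot.snapshot("wrist"); print(ps,robot.get_obs()["width"]); cv2.imwrite("pics/w12.png",im[:,:,::-1])
blue(im,ps,ps[0][2]-.0225)
E
```

```text
(array([0.41328157, 0.19383983, 0.18455019]), array([-3.13841882e+00,  8.83085904e-04,  5.13685135e-01])) 0.029225362609519034
outer 197.5 [281.6 294.6] (258, 290, 48, 8) [0.3877 0.1789 0.1621]
outer 1011.5 [202.5 222.4] (183, 208, 39, 30) [0.4069 0.245  0.1621]
outer 4965.0 [280.1 135.2] (249, 95, 63, 82) [0.475  0.2293 0.1621]
hole 537.5 [280.1 165.8] (252, 161, 58, 11) [0.4597 0.2207 0.1621]
hole 1307.0 [280.2 125.2] (260, 105, 42, 42) [0.48   0.232  0.1621]
```

Request:
servo_tool:
  plan:
    - [0,0,0.25,0,0,0,20]
    - [0,0,0.55,0,0,0,20]
    - [0,0,0.85,0,0,0,20]
    - [0,0,1,0,0,0,20]
    - [0,0,1,0,0,0,20]

```text
time: 26.72
tool_pos: [0.4102, 0.1931, 0.0805]
ee_rot: [-3.137, 0.009, 0.513]
wrist_force: [-0.4, -0.5, -0.3]
width: 0.0299
finger_force: 30.0
```

Request:
servo_tool:
  plan:
    - [0,0,0.05,0,0,0,20]
    - [0,0,0.1,0,0,0,20]
    - [0,0,0.15,0,0,0,20]
    - [0,0,0.18,0,0,0,20]
    - [0,0,0.18,0,0,0,20]
    - [0,0,0.18,0,0,0,20]

```text
time: 27.22
tool_pos: [0.4138, 0.1943, 0.0675]
ee_rot: [-3.139, -0.001, 0.512]
wrist_force: [0.3, 0.4, -1.2]
width: 0.0298
finger_force: 30.0
```

Lower a bit more until contact, release, move to the pad.

Request:
servo_tool:
  plan:
    - [0,0,0.02,0,0,0,20]
    - [0,0,0.04,0,0,0,20]
    - [0,0,0.05,0,0,0,20]
    - [0,0,0.05,0,0,0,20]

```text
time: 27.55
tool_pos: [0.4139, 0.1944, 0.0631]
ee_rot: [-3.139, -0.001, 0.512]
wrist_force: [-1.7, 0.1, 4.6]
width: 0.0295
finger_force: 30.0
```

Request:
servo_tool:
  plan:
    - [0,0,0,0,0,0,25]
    - [0,0,0,0,0,0,35]
    - [0,0,0,0,0,0,50]
    - [0,0,0,0,0,0,50]
    - [0,0,0,0,0,0,50]
    - [0,0,0,0,0,0,50]

```text
time: 28.05
tool_pos: [0.4133, 0.1942, 0.0618]
ee_rot: [-3.139, 0.0, 0.512]
wrist_force: [0.4, 0.6, -0.9]
width: 0.0498
finger_force: 0.0
```

Request:
servo_tool:
  plan:
    - [0,0,-0.3,0,0,0,50]
    - [0,0,-0.6,0,0,0,50]
    - [0,0,-0.6,0,0,0,50]
    - [0,0,-0.6,0,0,0,50]

```text
time: 28.38
tool_pos: [0.415, 0.1946, 0.1241]
ee_rot: [-3.14, -0.005, 0.512]
wrist_force: [0.1, -0.6, -0.5]
width: 0.0496
finger_force: 0.0
```

```bash
python3 - <<'E'
from h import *
ps=pose(); im=robot.snapshot("wrist"); print(ps); cv2.imwrite("pics/w13.png",im[:,:,::-1])
blue(im,ps,.0385); blue(im,ps,.031)
W=R.from_euler('xyz',ps[1]).as_matrix(); print(W.T@(np.array([.3538,.2547,.0467])-ps[0]))
E
```

```text
(array([0.41499369, 0.19455847, 0.12407748]), array([-3.13962107, -0.00479626,  0.51189779]))
outer 90.0 [278.7 256.6] (262, 254, 37, 6) [0.3884 0.1818 0.0385]
outer 1401.0 [186.9 245.9] (164, 228, 46, 37) [0.358  0.2535 0.0385]
outer 2707.0 [279.9 134.5] (256, 105, 48, 61) [0.4753 0.2295 0.0385]
hole 330.5 [280.1 157.1] (258, 153, 45, 9) [0.4603 0.2209 0.0385]
hole 739.5 [279.8 127.1] (264, 111, 33, 32) [0.4803 0.2323 0.0385]
outer 90.0 [278.7 256.6] (262, 254, 37, 6) [0.3856 0.1802 0.031 ]
outer 1401.0 [186.9 245.9] (164, 228, 46, 37) [0.3542 0.2541 0.031 ]
outer 2707.0 [279.9 134.5] (256, 105, 48, 61) [0.4751 0.2295 0.031 ]
hole 330.5 [280.1 157.1] (258, 153, 45, 9) [0.4597 0.2205 0.031 ]
hole 739.5 [279.8 127.1] (264, 111, 33, 32) [0.4802 0.2323 0.031 ]
[-0.02426123 -0.08225456  0.07742433]
```

Request:
servo_tool:
  plan:
    - [-0.12,-0.4,0,0,0,0,0]
    - [-0.24,-0.82,0,0,0,0,0]
    - [-0.24,-0.82,0,0,0,0,0]
    - [-0.24,-0.82,0,0,0,0,0]
    - [-0.24,-0.82,0.3,0,0,0,0]
    - [-0.24,-0.82,0.6,0,0,0,0]
    - [-0.24,-0.82,0.7,0,0,0,0]
    - [-0.24,-0.82,0.73,0,0,0,0]
    - [-0.24,-0.82,0.73,0,0,0,0]

```text
time: 29.18
tool_pos: [0.3523, 0.2529, 0.0487]
ee_rot: [-3.139, 0.003, 0.511]
wrist_force: [0.2, -0.9, -1.1]
width: 0.0
finger_force: 0.0
```

Request:
servo_tool:
  plan:
    - [0,0,0.02,0,0,0,0]
    - [0,0,0.035,0,0,0,0]
    - [0,0,0.045,0,0,0,0]
    - [0,0,0.045,0,0,0,0]
    - [0,0,0.045,0,0,0,0]
    - [0,0,0.045,0,0,0,0]
    - [0,0,0.045,0,0,0,0]

```text
time: 29.77
tool_pos: [0.3537, 0.2541, 0.0468]
ee_rot: [-3.14, -0.003, 0.512]
wrist_force: [-0.4, -1.5, 7.3]
width: 0.0002
finger_force: 3.1
```

Request:
servo_tool:
  plan:
    - [0,0,0.005,0,0,0,0]
    - [0,0,0.005,0,0,0,0]
    - [0,0,0.005,0,0,0,0]
    - [0,0,0.005,0,0,0,0]

```text
time: 30.1
tool_pos: [0.3538, 0.2541, 0.0465]
ee_rot: [-3.14, -0.003, 0.512]
wrist_force: [-1.8, -3.3, 7.7]
width: 0.0006
finger_force: 3.7
```

Request:
servo_tool:
  plan:
    - [0,0,-0.3,0,0,0,0]
    - [0,0,-0.6,0,0,0,0]
    - [0,0,-0.8,0,0,0,50]
    - [0.12,0.4,-0.8,0,0,0,50]
    - [0.24,0.82,-0.8,0,0,0,50]
    - [0.24,0.82,-0.8,0,0,0,50]
    - [0.24,0.82,-0.8,0,0,0,50]
    - [0.24,0.82,-0.8,0,0,0,50]

```text
time: 30.77
tool_pos: [0.4135, 0.1941, 0.1241]
ee_rot: [-3.138, -0.0, 0.511]
wrist_force: [-0.3, 0.5, -0.0]
width: 0.0368
finger_force: 0.0
```

```bash
python3 - <<'E'
from h import *
ps=pose(); im=robot.snapshot("wrist"); print(ps); cv2.imwrite("pics/w14.png",im[:,:,::-1])
blue(im,ps,.0385)
E
```

```text
(array([0.41348682, 0.19410818, 0.12412346]), array([-3.13789024e+00, -9.17915093e-05,  5.10775231e-01]))
outer 98.0 [280.3 254.4] (263, 251, 37, 6) [0.3888 0.1811 0.0385]
outer 1420.5 [187.4 243.8] (164, 226, 47, 36) [0.3579 0.2535 0.0385]
outer 2716.0 [280.1 131.6] (257, 102, 48, 61) [0.4755 0.2299 0.0385]
hole 305.0 [280.3 154.6] (258, 151, 45, 9) [0.4602 0.2211 0.0385]
hole 740.5 [280.3 124.3] (264, 109, 33, 32) [0.4804 0.2324 0.0385]
```

Request:
servo_tool:
  plan:
    - [0,0,0.2,0,0,0,50]
    - [0,0,0.45,0,0,0,50]
    - [0,0,0.65,0,0,0,50]
    - [0,0,0.65,0,0,0,50]
    - [0,0,0.65,0,0,0,20]
    - [0,0,0.65,0,0,0,20]
    - [0,0,0.65,0,0,0,20]
    - [0,0,0.65,0,0,0,20]
    - [0,0,0.65,0,0,0,20]
    - [0,0,0.65,0,0,0,20]
    - [0,0,0.65,0,0,0,20]

```text
time: 31.73
tool_pos: [0.4146, 0.1949, 0.0609]
ee_rot: [-3.139, -0.004, 0.512]
wrist_force: [-1.4, 1.1, 6.3]
width: 0.0295
finger_force: 30.0
```

Request:
servo_tool:
  plan:
    - [0,0,-0.2,0,0,0,20]
    - [0,0,-0.5,0,0,0,20]
    - [0,0,-0.8,0,0,0,20]
    - [0,0,-1,0,0,0,20]
    - [0,0,-1,0,0,0,20]

```text
time: 32.15
tool_pos: [0.4164, 0.1947, 0.1643]
ee_rot: [-3.141, -0.01, 0.512]
wrist_force: [1.5, -0.6, -0.4]
width: 0.0295
finger_force: 30.0
```

Request:
servo_tool:
  plan:
    - [0,0,-0.3,0,0,0.02,20]
    - [0.2,-0.2,-0.5,0,0,0.05,20]
    - [0.5,-0.4,-0.7,0,0,0.05,20]
    - [0.7,-0.5,-0.7,0,0,0.05,20]
    - [0.7,-0.5,-0.7,0,0,0.05,20]
    - [0.7,-0.5,-0.7,0,0,0.05,20]

```text
time: 32.65
tool_pos: [0.4498, 0.2718, 0.2269]
ee_rot: [-3.139, 0.004, 0.434]
wrist_force: [0.2, -0.8, -0.7]
width: 0.0297
finger_force: 30.0
```

```bash
cat > plan.py <<'E'
from h import *
def hang(foot,yaw,eye,ups):
    ps=pose(); W=R.from_euler('xyz',ps[1])
    B=R.from_euler('z',yaw)*R.from_euler('y',-np.radians(22)); T=B*R.from_euler('x',np.pi)
    print("turn",((W.inv()*T).as_rotvec()/(np.pi/2)).round(3))
    for up in ups: print(up,(W.inv().apply(foot+B.apply([-.001,0,up])-T.apply(eye)-ps[0])*10).round(3))
E
python3 - <<'E'
from plan import *
ps=pose(); im=robot.snapshot("wrist"); print(ps,robot.get_obs()["width"]); cv2.imwrite("pics/w15.png",im[:,:,::-1])
blue(im,ps,ps[0][2]-.023)
o,d=ray("wrist",280.3,126,(np.zeros(3),np.zeros(3))); print("eye tool",o+d*(.023-o[2])/d[2])
hang(np.array([.6233,.3518,.0883]),.437,np.array([.075,0,.023]),(.06,.034))
E
```

```text
(array([0.44978756, 0.27177358, 0.22692939]), array([-3.13919591,  0.00430362,  0.43444666])) 0.030017910991233084
outer 184.0 [280.7 297.5] (257, 292, 48, 9) [0.4204 0.2583 0.2039]
outer 5019.5 [280.6 137.3] (249, 96, 64, 83) [0.5131 0.3014 0.2039]
hole 555.0 [281.  168.1] (252, 163, 59, 11) [0.4971 0.2937 0.2039]
hole 1317.0 [280.5 126.6] (260, 106, 42, 42) [0.5186 0.304  0.2039]
eye tool [ 0.07640967 -0.00033794  0.023     ]
turn [-0.001  0.247 -0.002]
0.06 [0.906 0.004 0.898]
0.034 [1.005 0.004 1.138]
```

Request:
servo_tool:
  plan:
    - [0.1,0,0,0,0.07,0,20]
    - [0.3,0,0,0,0.14,0,20]
    - [0.5,0,0.1,0,0.2,0,20]
    - [0.75,0,0.3,0,0.245,0,20]
    - [0.91,0,0.5,0,0.245,0,20]
    - [0.91,0,0.75,0,0.245,0,20]
    - [0.91,0,0.9,0,0.245,0,20]
    - [0.91,0,0.9,0,0.245,0,20]
    - [0.91,0,0.9,0,0.245,0,20]

```text
time: 33.45
tool_pos: [0.5312, 0.3086, 0.1369]
ee_rot: [-3.139, -0.38, 0.431]
wrist_force: [0.1, -0.4, -0.3]
width: 0.0297
finger_force: 30.0
```

```bash
python3 - <<'E'
from plan import *
ps=pose(); im=robot.snapshot("wrist"); print(ps,robot.get_obs()["width"]); cv2.imwrite("pics/w16.png",im[:,:,::-1])
blue(im,ps,.15)
print(proj([.6233,.3518,.0883],ps))
hang(np.array([.6233,.3518,.0883]),.437,np.array([.075,0,.023]),(.06,.034))
# peg inside the eye hole: darkest / greyest blob
a=im[100:155,255:310]; hsv=cv2.cvtColor(a,cv2.COLOR_RGB2HSV); m=cv2.inRange(hsv,(0,0,0),(180,70,255)); m[:,:]=m
n,l,s,c=cv2.connectedComponentsWithStats(m)
print([(s[i],c[i]+[255,100]) for i in range(1,n) if s[i,4]>8])
E
```

```text
(array([0.53124648, 0.30858586, 0.13693793]), array([-3.13882813, -0.38031006,  0.43136849])) 0.029615464520491967
outer 191.0 [278.  297.6] (256, 292, 49, 10) [0.5179 0.304  0.15  ]
outer 4972.5 [280.6 137.5] (249, 97, 64, 82) [0.5952 0.3383 0.15  ]
hole 566.5 [280.8 168.1] (252, 163, 59, 12) [0.5797 0.331  0.15  ]
hole 1338.0 [280.6 126.5] (260, 106, 43, 42) [0.601 0.341 0.15 ]
(np.float64(280.23617328477235), np.float64(125.36612716632705))
turn [-0.    -0.    -0.003]
0.06 [-0.021 -0.001  0.018]
0.034 [-0.021 -0.     0.278]
[(array([  6,   7,  40,  40, 125], dtype=int32), array([280.44 , 127.416])), (array([19, 20, 10, 11, 84], dtype=int32), array([278.66666667, 125.01190476]))]
```

Request:
servo_tool:
  plan:
    - [0,-0.01,0.05,0,0,0,20]
    - [0,-0.01,0.15,0,0,0,20]
    - [0,-0.01,0.25,0,0,0,20]
    - [0,-0.01,0.35,0,0,0,20]
    - [0,-0.01,0.45,0,0,0,20]
    - [0,-0.01,0.54,0,0,0,20]
    - [0,-0.01,0.54,0,0,0,20]
    - [0,-0.01,0.54,0,0,0,20]

```text
time: 34.17
tool_pos: [0.5502, 0.3195, 0.0877]
ee_rot: [-3.138, -0.382, 0.432]
wrist_force: [-1.1, -0.2, -0.9]
width: 0.0296
finger_force: 30.0
```

```bash
python3 - <<'E'
from plan import *
ps=pose(); im=robot.snapshot("wrist"); print(ps,robot.get_obs()["width"]); cv2.imwrite("pics/w17.png",im[:,:,::-1])
blue(im,ps,.15)
B=R.from_euler('z',.437)*R.from_euler('y',-np.radians(22)); print(B.inv().apply(ps[0]-[.6233,.3518,.0883]))
a=im[100:155,255:310]; hsv=cv2.cvtColor(a,cv2.COLOR_RGB2HSV); m=cv2.inRange(hsv,(0,0,0),(180,70,255))
n,l,s,c=cv2.connectedComponentsWithStats(m)
print([(s[i],c[i]+[255,100]) for i in range(1,n) if s[i,4]>8])
E
```

```text
(array([0.55023076, 0.3195065 , 0.08767708]), array([-3.13849681, -0.38234412,  0.43223086])) 0.029699745804532305
outer 191.0 [278.6 297.6] (256, 292, 49, 9) [0.5442 0.3174 0.15  ]
outer 5003.0 [280.5 137.3] (249, 97, 64, 82) [0.5986 0.3419 0.15  ]
hole 574.5 [280.9 168.1] (252, 163, 59, 12) [0.5876 0.3367 0.15  ]
hole 1310.5 [280.6 127.2] (260, 107, 42, 42) [0.6024 0.3436 0.15  ]
[-0.07428747  0.00166587  0.02934225]
[(array([  6,   8,  40,  39, 140], dtype=int32), array([280.90714286, 127.24285714])), (array([ 20,  23,  15,  15, 160], dtype=int32), array([281.84375, 130.14375]))]
```

Request:
servo_tool:
  plan:
    - [0,0,0.02,0,0,0,20]
    - [0,0,0.04,0,0,0,20]
    - [0,0,0.045,0,0,0,20]
    - [0,0,0.045,0,0,0,20]
    - [0,0,0.045,0,0,0,20]

```text
time: 34.63
tool_pos: [0.5522, 0.3204, 0.0853]
ee_rot: [-3.138, -0.385, 0.432]
wrist_force: [0.3, -0.3, -0.8]
width: 0.0296
finger_force: 30.0
```

Request:
servo_tool:
  plan:
    - [0,0,0,0,0,0,25]
    - [0,0,0,0,0,0,32]
    - [0,0,0,0,0,0,40]
    - [0,0,0,0,0,0,45]
    - [0,0,0,0,0,0,50]
    - [0,0,0,0,0,0,50]

```text
time: 35.13
tool_pos: [0.5523, 0.3205, 0.0853]
ee_rot: [-3.138, -0.385, 0.432]
wrist_force: [-0.4, -0.0, 0.1]
width: 0.0498
finger_force: 0.0
```

Request:
servo_tool:
  plan:
    - [0,0,-0.15,0,0,0,50]
    - [0,0,-0.35,0,0,0,50]
    - [0,0,-0.65,0,0,0,50]
    - [0,0,-0.95,0,0,0,50]
    - [0,0,-0.95,0,0,0,50]
    - [0,0,-0.95,0,0,0,50]

```text
time: 35.63
tool_pos: [0.5209, 0.3057, 0.1764]
ee_rot: [-3.138, -0.391, 0.432]
wrist_force: [-0.2, 0.5, 0.1]
width: 0.0501
finger_force: 0.0
```

```bash
python3 - <<'E'
from plan import *
ps=pose(); im=robot.snapshot("wrist"); print(ps); cv2.imwrite("pics/w18.png",im[:,:,::-1])
blue(im,ps,.089); blobs(im,(0,130,60),(8,255,255),.09,ps)
print(proj([.6233,.3518,.0883],ps),proj([.6775,.2345,.0883],ps))
E
```

```text
(array([0.52088738, 0.30573237, 0.17637601]), array([-3.13843893, -0.39058591,  0.43228896]))
outer 75.5 [280.6 243.6] (265, 241, 33, 5) [0.535  0.3128 0.089 ]
outer 1987.0 [280.5 136.5] (261, 111, 40, 52) [0.6184 0.3516 0.089 ]
hole 257.0 [280.9 156.5] (262, 153, 39, 8) [0.602  0.3436 0.089 ]
hole 603.5 [280.7 130.4] (266, 116, 30, 30) [0.6237 0.3538 0.089 ]
[ 404  125   38   52 1212] [421.4 150.4] [0.6638 0.2309 0.09  ]
(np.float64(282.6192180413904), np.float64(131.9070825368824)) (np.float64(421.5237430831957), np.float64(136.93511331584597))
```

View pics/w18.png

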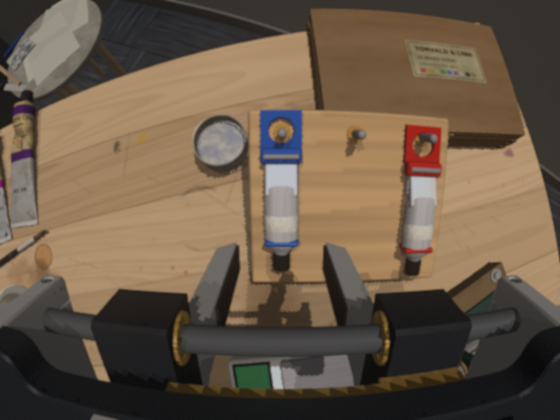

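Both tubes hang on their pegs: blue eye at (281,130) px, red eye at (422,147). Next is the closing press.

Request:
servo_tool:
  plan:
    - [0,0,-0.1,0,-0.07,0,0]
    - [0,0,-0.3,0,-0.14,0,0]
    - [0,0,-0.5,0,-0.2,0,0]
    - [0,0,-0.5,0,-0.245,0,0]

```text
time: 36.02
tool_pos: [0.5039, 0.2976, 0.2223]
ee_rot: [-3.139, -0.0, 0.433]
wrist_force: [0.6, 0.5, 0.3]
width: 0.0268
finger_force: 0.0
```

Request:
servo_tool:
  plan:
    - [-0.3,0,0,0,0,0,0]
    - [-0.6,-0.05,0,0,0,-0.03,0]
    - [-0.9,-0.1,0,0,0,-0.05,0]

```text
time: 36.27
tool_pos: [0.4164, 0.268, 0.2151]
ee_rot: [-3.138, 0.008, 0.513]
wrist_force: [0.3, -0.8, 0.2]
width: 0.0064
finger_force: 0.0
```

Request:
servo_tool:
  plan:
    - [-0.3,-0.05,0.2,0,0,0,0]
    - [-0.6,-0.1,0.5,0,0,0,0]
    - [-0.6,-0.1,0.8,0,0,0,0]
    - [-0.6,-0.1,1,0,0,0,0]
    - [-0.6,-0.1,1,0,0,0,0]
    - [-0.6,-0.1,1,0,0,0,0]

```text
time: 36.77
tool_pos: [0.3584, 0.2474, 0.1173]
ee_rot: [-3.139, 0.005, 0.512]
wrist_force: [0.1, 0.5, -0.8]
width: 0.0006
finger_force: 0.0
```

```bash
python3 - <<'E'
from h import *
ps=pose(); print(ps); W=R.from_euler('xyz',ps[1]); print(W.inv().apply([.3536,.2545,.047]-ps[0]))
im=robot.snapshot("wrist"); blue(im,ps,.031)
E
```

```text
(array([0.35841508, 0.24740116, 0.1172906 ]), array([-3.13850184,  0.00519951,  0.51191324]))
[-0.000355   -0.00833018  0.07031948]
outer 1820.0 [270.1 221.6] (245, 202, 50, 41) [0.354  0.2551 0.031 ]
```

Request:
servo_tool:
  plan:
    - [0,-0.05,0.2,0,0,0,0]
    - [0,-0.08,0.45,0,0,0,0]
    - [0,-0.08,0.6,0,0,0,0]
    - [0,-0.08,0.66,0,0,0,0]
    - [0,-0.08,0.68,0,0,0,0]
    - [0,-0.08,0.68,0,0,0,0]

```text
time: 37.32
tool_pos: [0.3567, 0.2557, 0.0525]
ee_rot: [-3.139, -0.002, 0.512]
wrist_force: [0.1, 0.5, 0.6]
width: 0.0006
finger_force: 0.0
```

Request:
servo_tool:
  plan:
    - [0,0,0.01,0,0,0,0]
    - [0,0,0.02,0,0,0,0]
    - [0,0,0.02,0,0,0,0]
    - [0,0,0.02,0,0,0,0]

```text
time: 37.65
tool_pos: [0.3561, 0.2554, 0.0502]
ee_rot: [-3.139, -0.002, 0.512]
wrist_force: [-1.2, 0.3, -0.2]
width: 0.0003
finger_force: 0.0
```

Need about 4 mm more.

Request:
servo_tool:
  plan:
    - [-0.02,0,0.015,0,0,0,0]
    - [-0.02,0,0.025,0,0,0,0]
    - [-0.02,0,0.035,0,0,0,0]
    - [-0.02,0,0.042,0,0,0,0]
    - [-0.02,0,0.042,0,0,0,0]
    - [-0.02,0,0.042,0,0,0,0]
    - [-0.02,0,0.042,0,0,0,0]

```text
time: 38.23
tool_pos: [0.3541, 0.2543, 0.0465]
ee_rot: [-3.139, -0.0, 0.512]
wrist_force: [-2.0, -1.5, 7.5]
width: 0.0003
finger_force: 3.7
```

Request:
servo_tool:
  plan:
    - [0,0,0.004,0,0,0,0]
    - [0,0,0.004,0,0,0,0]
    - [0,0,0.004,0,0,0,0]
    - [0,0,0.004,0,0,0,0]

```text
time: 38.57
tool_pos: [0.3541, 0.2543, 0.0463]
ee_rot: [-3.139, -0.0, 0.512]
wrist_force: [-2.9, -2.3, 7.8]
width: 0.0003
finger_force: 4.2
```

Request:
servo_tool:
  plan:
    - [0,0,-0.3,0,0,0,0]
    - [0,0,-0.6,0,0,0,0]
    - [0,0,-1,0,0,0,0]
    - [0,0,-1,0,0,0,0]
    - [0,0,-1,0,0,0,0]
    - [0,0,-1,0,0,0,0]

```text
time: 39.07
tool_pos: [0.3538, 0.2539, 0.1444]
ee_rot: [-3.139, 0.0, 0.512]
wrist_force: [-0.1, 0.1, 0.4]
width: 0.0004
finger_force: 0.0
```

```bash
python3 - <<'E'
from h import *
print(robot.get_obs()["wrist_force"])
P=lambda cam,X:(lambda p:cv2.projectPoints(np.float64([X]),p["rvec"],p["tvec"],p["camera_matrix"],None)[0].ravel())(robot.camera_params(cam))
for cam in ("scene","side"):
    im=robot.snapshot(cam)
    for t,f in (("tube_red",[.6775,.2345,.0883]),("tube_blue",[.6233,.3518,.0883])):
        mid=np.array(f)-.06*np.array([.84,.39,.375]); print(cam,t,[(d['conf'],d['extent']) for d in robot.find_in(t,cam)[:2]],"expected",P(cam,mid))
E
```

```text
[-0.12107709  0.06525257  0.35804262]
scene tube_red [(0.71, [387.6, 214.6, 16.2, 44.2])] expected [386.27291936 207.12649994]
scene tube_blue [] expected [327.60739689 203.1790843 ]
side tube_red [(0.69, [225.7, 174.4, 59.4, 20.6]), (0.58, [320.7, 195.3, 52.8, 27.2])] expected [226.68105945 176.52530223]
side tube_blue [(0.59, [229.2, 198.9, 62.4, 19.8]), (0.27, [317.3, 196.1, 53.2, 25.0])] expected [232.83723895 202.03934374]
```

Both tubes are where I expect them, so I'm handing in.

```bash
python3 -c "
from bench import robot
print(robot.close_job())"
```

```text
the job is handed in; nothing more can be done
None
```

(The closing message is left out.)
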